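# Make up a plug-in carrier to its samples

### The arm

A 6-joint arm with a two-finger parallel gripper is mounted at the origin on a cart in front of the work surface, level with it; the furniture and walls round the work are solid. World frame = base frame: x ahead of the robot, y to its left, z up, the work surface at z = 0. Lengths are in m, angles in rad, forces in N, time in s.
With the tool pointing down it reaches from about 0.35 to 0.975 m from the base axis. Payload 17.4 kg.
Tool frame: the origin (TCP) lies midway between the tips of the shut fingers; the grasp point (between the pads) lies tcp_to_grasp behind it (tcp_to_grasp is the distance from the TCP to the grasp point, in m); z points along the fingers, y is the direction in which the jaws open and shut (so a half turn about z gives the same grasp; the last joint's range is limited). The gripper opens to 85 mm and grips with 20 to 120 N. Pads are 22 mm wide; open, the fingers measure 114 mm over their backs; the gripper's body (76 mm by 85 mm) begins 54 mm behind the grasp point. The pads swing forward as they close: fully open they stand 13 mm farther back than shut.
Start: joints at [-0.038, 0.116, 1.442, -0, 1.584, -0.038], TCP at [0.675, -0, 0.231] pointing down, gripper open.
Joint ranges: [-2.83, 2.83], [-0.83, 2.19], [0.07, 2.5], [-1.14, 4.28], [0.01, 3], [-2.97, 2.97]. Speed limits (rad/s): [1.89, 1.89, 2.22, 3.14, 3.14, 3.14].

### API

Orientations are given as [roll, pitch, yaw] about the fixed x, y, z axes, in that order (R = Rz(yaw) Ry(pitch) Rx(roll)).
In Python, from station import * gives the robot as it stands.
- The arm moves only by the tool play_rows, never from a script. Its argument "steps" is a list of rows, each a list of 4 numbers: the shift along the world's x, y, z in units of 25 mm (1.0 is 25 mm), then the turn about the world's z in degrees. A call has 1 to 5 rows; each row shifts and turns the pose as measured when the row begins; what a row does not reach is not made up. A row lasts 1/8 s, in which the tool goes at most 62.5 mm and 10.7 degrees, less where a joint would pass 70% of its speed; a pose out of reach is approached as far as the arm can. A call is refused whole if a number of a shift passes 1 or a number of a turn 10.7, either way. A call with a gripper value outside its range is refused whole. "gripper" is the finger opening in mm, from 0 to 85.4, set as the call begins (left out, the last holds). The fingers move at their own pace and stop on an object; "grip_force" is the grip in N (left out, the last holds). Time passes only in rows, so rows that do not move let the fingers close. It gives the time, the measured TCP pose, the force and the opening at its end, in the units of the state.
- state(): the state, without advancing time (a new reading comes with each control period).
- read_camera(name): name is "side" or "top" or "wrist"; returns (picture, depth): 384x512x3 uint8, red, green, blue; 384x512 float32, m along the optical axis (not along the pixel's ray), 0 where there is no reading.
- camera_params(name): a dict with "intrinsics" (3x3 intrinsics, pixels), "world_to_cam" (4x4, takes a point from world to camera coordinates); the wrist camera has in their place "T_tool_cam" (4x4, takes a point from camera to tool coordinates, whose origin is the TCP and whose axes are the flange's). Camera axes: x right, y up, looking along -z (the intrinsics and any distortion apply to the point x, -y, -z); pixel columns grow to the right and rows downward; lengths in m; the calibration is good to about 2 mm. A picture is of the moment at which its call begins: read the wrist's pose just before it. camera_params takes no time and is no camera call.
- finish_job(): hands the job in, once; it reports no verdict.
The state is a dict: "time_s": time; "qpos": joint angles; "qvel": joint speeds; "joint_torque": joint torques, N m; "ee_pos": TCP position; "ee_rot": TCP orientation; "force": force on the tool from outside, world axes, zero at the start; "ft_torque": the same for the moment, N m; "opening": opening from 0.0 (shut) to 1.0 (fully open).
Only numpy, scipy, OpenCV 4.12 (cv2) and the standard library are available. Lean on these libraries where they do the work, as an engineer would, in place of code of your own. Each camera call takes 0.05 s, during which the arm holds its last target. There are 200 camera calls.

### The job

Make up the carrier on the bench. Take out the wrong module (two parallel blades on top) that was left in its middle bay and stand it upright on the mat or the bench, clear of the carrier; for each sample in the carrier's near row, take the loose module with the same shape of orange head and press it fully home, flush with the rim, in the bay beside that sample, leaving bays without a sample empty and modules without a sample clear of the carrier. Drop every loose black terminal block flat into a pocket of its own in the far row, and do not disturb the spool of solder and the pliers.

Things in the scene. Friction and masses are not known exactly. Their poses are not given: they have to be found in the camera images.
- carrier: aluminium carrier fixed to the bench, 178 (x) x 210 (y) x 20 mm, on four legs, origin at the centre of its underside (56 mm above the bench). Three rows of three places at y = +68, 0, -68 mm: pockets (x = -68 mm, the row away from the robot), module bays (x = -14 mm), and nests 4 mm deep in which the samples sit (x = +55 mm, the row nearest the robot)
- bay0 (a point): y = +68 bay: centre of its mouth, level with the rim, axes as the carrier's. 64 (x) x 44 (y) mm, 16 mm deep. A black contact pad is held in it by friction 10 mm below the rim: a module laid on it stands 6 mm proud, and about 6 N straight down pushes pad and module those 6 mm to the bottom, where they stay
- bay1 (a point): middle bay: centre of its mouth, level with the rim, axes as the carrier's. 64 (x) x 44 (y) mm, 16 mm deep. A black contact pad is held in it by friction 10 mm below the rim: a module laid on it stands 6 mm proud, and about 6 N straight down pushes pad and module those 6 mm to the bottom, where they stay
- bay2 (a point): y = -68 bay: centre of its mouth, level with the rim, axes as the carrier's. 64 (x) x 44 (y) mm, 16 mm deep. A black contact pad is held in it by friction 10 mm below the rim: a module laid on it stands 6 mm proud, and about 6 N straight down pushes pad and module those 6 mm to the bottom, where they stay
- pocket0 (a point): centre of the floor of the y = +68 pocket: 27 (x) x 64 (y) mm, 12 mm deep, floor 64 mm above the bench, axes as the carrier's
- pocket1 (a point): centre of the floor of the middle pocket: 27 (x) x 64 (y) mm, 12 mm deep, floor 64 mm above the bench, axes as the carrier's
- pocket2 (a point): centre of the floor of the y = -68 pocket: 27 (x) x 64 (y) mm, 12 mm deep, floor 64 mm above the bench, axes as the carrier's
- module_round_centre (a point): centre, half-way up (20 mm above the underside), of the loose plug-in module whose orange head is one round boss, 26 mm in diameter. Light grey base 60 (x) x 40 (y) x 16 mm high, orange head 24 mm high in the middle of it, 40 mm high in all, about 80 g; grip it by the head, across y. The same seen from either end; z up
- module_bar_centre (a point): centre, half-way up (20 mm above the underside), of the loose plug-in module whose orange head is one bar 46 mm long (along x) and 14 mm wide (along y). Light grey base 60 (x) x 40 (y) x 16 mm high, orange head 24 mm high in the middle of it, 40 mm high in all, about 80 g; grip it by the head, across y. The same seen from either end; z up
- module_cross_centre (a point): centre, half-way up (20 mm above the underside), of the loose plug-in module whose orange head is a plus-shaped cross, 44 mm along x and 34 mm along y, arms 12 mm wide. Light grey base 60 (x) x 40 (y) x 16 mm high, orange head 24 mm high in the middle of it, 40 mm high in all, about 80 g; grip it by the head, across y. The same seen from either end; z up
- module_twin_centre (a point): centre, half-way up, of the wrong module that starts in the middle bay, 6 mm proud: the same base and height, its orange head two parallel blades, each 10 (x) x 30 (y) x 24 mm high, 20 mm apart along x; grip it across y (30 mm). There is no sample of it. The other modules start on a black mat 5.5 mm thick, which covers the bench from about (0.31, -0.38) to (0.52, -0.21)
- sample_round: sample sitting in a nest of the carrier's row nearest the robot (may be absent): the same orange head (one round boss, 26 mm in diameter, 24 mm high) on a grey base 60 (x) x 40 (y) x 6 mm, its underside 72 mm above the bench; origin at the centre of its underside, axes parallel to the carrier's. The bay that belongs to it has its centre 69 mm from it in -x (towards the pockets) at the same y
- sample_bar: sample sitting in a nest of the carrier's row nearest the robot (may be absent): the same orange head (one bar 46 mm long (along x) and 14 mm wide (along y), 24 mm high) on a grey base 60 (x) x 40 (y) x 6 mm, its underside 72 mm above the bench; origin at the centre of its underside, axes parallel to the carrier's. The bay that belongs to it has its centre 69 mm from it in -x (towards the pockets) at the same y
- sample_cross: sample sitting in a nest of the carrier's row nearest the robot (may be absent): the same orange head (a plus-shaped cross, 44 mm along x and 34 mm along y, arms 12 mm wide, 24 mm high) on a grey base 60 (x) x 40 (y) x 6 mm, its underside 72 mm above the bench; origin at the centre of its underside, axes parallel to the carrier's. The bay that belongs to it has its centre 69 mm from it in -x (towards the pockets) at the same y
- block0_centre (a point): centre, half-way up, of a loose black screw terminal block (may be absent), 22 (x) x 58 (y) x 19 mm high, lying on its flat underside on the bench; z up. A big grey unit, 0.27 m high, stands behind the blocks and the carrier, its foot at about x = 0.62
- block1_centre (a point): centre, half-way up, of a loose black screw terminal block (may be absent), 22 (x) x 58 (y) x 19 mm high, lying on its flat underside on the bench; z up. A big grey unit, 0.27 m high, stands behind the blocks and the carrier, its foot at about x = 0.62
- block2_centre (a point): centre, half-way up, of a loose black screw terminal block (may be absent), 22 (x) x 58 (y) x 19 mm high, lying on its flat underside on the bench; z up. A big grey unit, 0.27 m high, stands behind the blocks and the carrier, its foot at about x = 0.62
- solder: bystander: spool of solder with black flanges standing on end, 53 mm in diameter, 40 mm high, origin under its centre. Between it and the robot a monitor stands across the left of the bench, 0.09 to 0.39 m high, from about (0.11, -0.02) to (0.55, 0.24): keep the arm clear of it
- pliers: bystander: needle nose pliers with red handles, 45 x 165 x 11 mm, lying flat, origin under the centre

How it is judged:
By the outcome, as a careful person would: the job done as asked, in the order asked, and still so for the second after the job is handed in, with the robot touching nothing.
Of sample_round, sample_bar, sample_cross only 2 to 3 are there at a start; the rules pass over those that are not, and their reading is None.
Of block0, block1, block2 only 2 to 3 are there at a start; the rules pass over those that are not, and their reading is None.
At some moment in a run one of module_round, module_bar, module_cross may be knocked a few centimetres aside while the robot is not near it.
It also fails if it takes over 208 s, if anything falls off the work surface, if the arm or the gripper's body presses on something with over 40 N, if the wrist force passes 120 N, or if a joint passes its speed limit or range.

## Working session

There is one attempt and no reset: what is moved stays moved. The work goes in short steps, Python scripts to look and compute and a tool call to move; the robot and the scene stay as the last step left them, time stands still between calls to the robot, and variables do not carry over. Pictures are saved under pics/ and viewed, about 12 in all and at most 16, crops included, and the job is handed in when it is done.

Besides the shell and the picture viewer there is one more tool, called after "Emit:" by a JSON object that holds its "name" and its "arguments". play_rows: Moves the arm, as the interface text tells. Its arguments: {"type":"object","properties":{"steps":{"type":"array"},"gripper":{"type":"number"},"grip_force":{"type":"number"}},"required":["steps"]}

```bash
ls; mkdir -p pics
cat > h.py <<'E'
from station import *
import numpy as np, cv2
from scipy.spatial.transform import Rotation as R
def cloud(name):
    s=state(); img,d=read_camera(name); p=camera_params(name)
    K=np.array(p["intrinsics"]); h,w=d.shape
    v,u=np.mgrid[0:h,0:w]
    dist=p.get("distortion")
    xy=np.stack([u,v],-1).reshape(-1,1,2).astype(float)
    n=cv2.undistortPoints(xy,K,np.array(dist) if dist is not None else None).reshape(h,w,2)
    P=np.stack([n[...,0]*d,-n[...,1]*d,-d,np.ones_like(d)],-1)
    if name=="wrist":
        T=np.eye(4);T[:3,:3]=rot(s["ee_rot"]);T[:3,3]=s["ee_pos"]
        M=T@np.array(p["T_tool_cam"])
    else: M=np.linalg.inv(np.array(p["world_to_cam"]))
    X=(P@M.T)[...,:3]; X[d<=0]=np.nan
    return img,X
def rot(r):
    r=np.array(r,float)
    return r if r.shape==(3,3) else R.from_euler("xyz",r).as_matrix()
def save(img,f,k=1.5): cv2.imwrite("pics/"+f,cv2.resize(img[...,::-1],None,fx=k,fy=k,interpolation=cv2.INTER_CUBIC))
E
python3 - <<'E'
from h import *
print(state())
for n in("side","top","wrist"):
    p=camera_params(n);print(n,p)
    img,X=cloud(n);save(img,n+"0.png",1.5);np.savez(n+"0.npz",img=img,X=X)
    print(n,np.nanmin(X,(0,1)),np.nanmax(X,(0,1)))
E
```

```text
pics
{'time_s': 0.0, 'qpos': array([-3.77976783e-02,  1.16496146e-01,  1.44223341e+00,  7.26046867e-06,
        1.58401688e+00, -3.78203845e-02]), 'qvel': array([ 4.07610032e-04, -1.04360922e-03,  2.30690880e-04,  1.75370885e-05,
       -1.61459846e-03, -4.86487140e-04]), 'joint_torque': array([-3.01628024e-03, -7.32023120e+01, -6.32483125e+01, -3.67824050e-04,
        6.55109907e-03, -4.52531231e-05]), 'ee_pos': array([6.74817077e-01, 1.65849702e-06, 2.30575105e-01]), 'ee_rot': array([-3.14043997e+00, -5.08810006e-05,  1.57081910e+00]), 'force': array([-0.28162431,  0.13128942,  0.10126301]), 'ft_torque': array([-0.02048919, -0.04768431, -0.00421346]), 'opening': 1.0025001441958374}
side {'intrinsics': array([[399.38248135,   0.        , 261.06458457],
       [  0.        , 399.38248135, 182.62121566],
       [  0.        ,   0.        ,   1.        ]]), 'world_to_cam': array([[ 0.3573691 , -0.93379719, -0.01761055, -0.27104983],
       [ 0.72715108,  0.26635244,  0.63269873, -0.40489811],
       [-0.58612169, -0.23891251,  0.77419777, -0.85815857],
       [ 0.        ,  0.        ,
[... 531 characters left out ...]
        ]])}
top [-0.30383398 -1.47462138 -0.77433579] [1.56032657 0.89008774 0.97101509]
wrist {'intrinsics': array([[324.24685217,   0.        , 251.41555807],
       [  0.        , 324.24685217, 191.54800989],
       [  0.        ,   0.        ,   1.        ]]), 'T_tool_cam': array([[ 5.89957656e-04,  9.56028827e-01,  2.93272117e-01,
         7.49941083e-02],
       [ 9.99999825e-01, -5.50767183e-04, -2.16209604e-04,
        -3.77980950e-04],
       [-4.51779564e-05,  2.93272193e-01, -9.56028984e-01,
        -1.42632984e-01],
       [ 0.00000000e+00,  0.00000000e+00,  0.00000000e+00,
         1.00000000e+00]])}
wrist [ 0.38603736 -0.32656876 -0.00074902] [0.97997841 0.1647316  0.32353777]
```

View pics/top0.png

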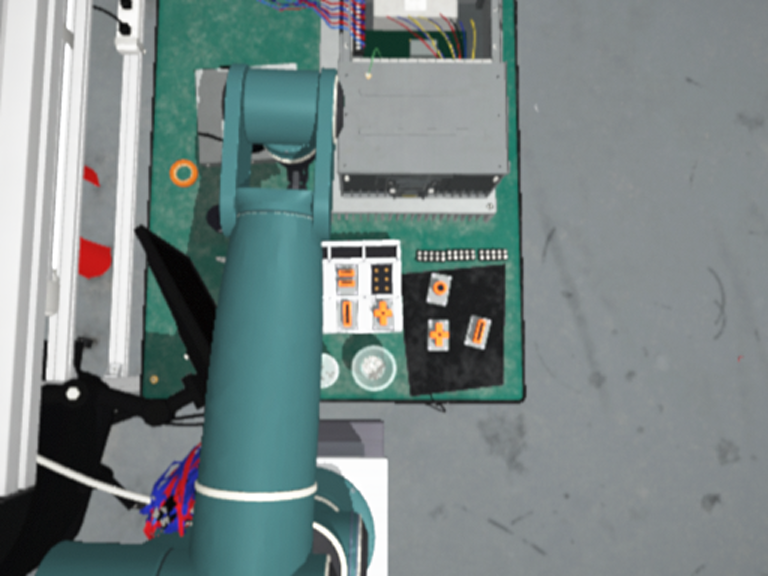

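View pics/side0.png

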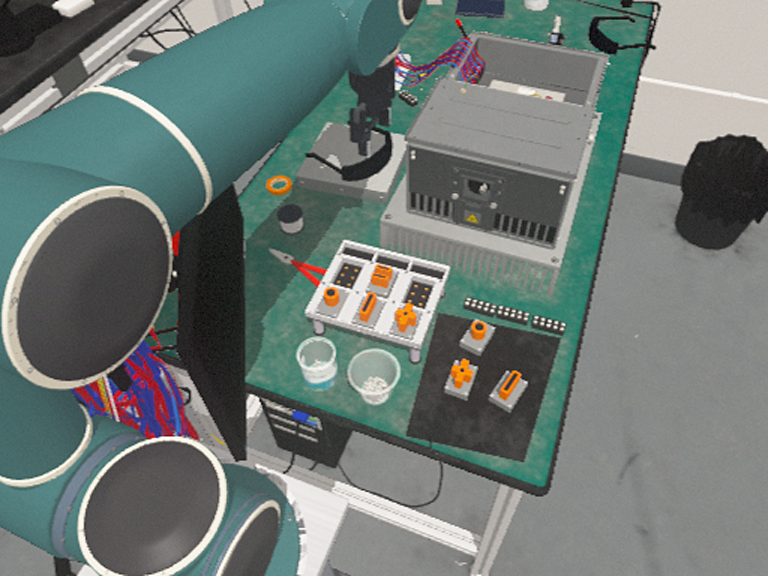

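```bash
python3 -c "
import station;print(dir(station))
from station import *
print([ (k,v) for k,v in globals().items() if 'grasp' in k])"
```

```text
['Unreachable', '__builtins__', '__cached__', '__doc__', '__file__', '__loader__', '__name__', '__package__', '__spec__', 'camera_params', 'finish_job', 'read_camera', 'state', 'tcp_to_grasp']
[('tcp_to_grasp', 0.0187)]
```

```bash
cat > m.py <<'E'
from h import *
def boxes(name,img,X,cond,roi,minA=15):
    m=cond&(X[...,0]>roi[0])&(X[...,0]<roi[1])&(X[...,1]>roi[2])&(X[...,1]<roi[3])
    n,l,st,c=cv2.connectedComponentsWithStats(m.astype(np.uint8),connectivity=8)
    for i in range(1,n):
        if st[i,4]<minA: continue
        Q=X[l==i]; r=cv2.minAreaRect((Q[:,:2]*1000).astype(np.float32))
        print(name,"px",c[i].round(0),"n",st[i,4],"mean",Q.mean(0).round(4),"rect c",np.round(r[0],1),"wh",np.round(r[1],1),"a",round(r[2],1))
E
python3 - <<'E'
from m import *
for n in("side","top"):
    f=np.load(n+"0.npz");img,X=f["img"].astype(int),f["X"];z=X[...,2]
    org=(img[...,0]>150)&(img[...,2]<90)&(img[...,0]-img[...,2]>90)
    wht=(img.min(-1)>120)
    print("orange tops");boxes(n,img,X,org&(z>.028),(.25,.6,-.45,.05))
    print("modules");boxes(n,img,X,(z>.014)&(z<.055),(.3,.52,-.38,-.19))
    print("rim");boxes(n,img,X,(z>.069)&(z<.082),(.25,.62,-.25,.1),100)
    print("blocks");boxes(n,img,X,(z>.011)&(z<.03),(.5,.6,-.45,-.15))
E
```

```text
orange tops
side px [254. 184.] n 134 mean [ 0.4961 -0.0821  0.0981] rect c [498.4 -81.4] wh [30.  29.3] a 5.0
side px [220. 198.] n 84 mean [ 0.4258 -0.017   0.0946] rect c [429.  -15.5] wh [24.2 22.8] a 43.1
side px [245. 205.] n 102 mean [ 0.4267 -0.0848  0.0965] rect c [431.5 -79.5] wh [43.6 21.8] a 1.2
side px [270. 211.] n 166 mean [ 0.4314 -0.1512  0.0961] rect c [ 447.2 -143.2] wh [75.9 29.8] a 26.3
side px [319. 220.] n 67 mean [ 0.485  -0.2676  0.042 ] rect c [ 489.2 -266.4] wh [24.5 20.8] a 15.0
side px [308. 248.] n 147 mean [ 0.3931 -0.2643  0.0422] rect c [ 396.  -264.1] wh [30.3 42.3] a 59.9
side px [340. 256.] n 97 mean [ 0.3985 -0.3449  0.0423] rect c [ 402.6 -344.7] wh [14.1 47.6] a 75.1
modules
side px [318. 224.] n 308 mean [ 0.4826 -0.2684  0.0273] rect c [ 489.4 -267.6] wh [39.7 61.4] a 78.8
side px [307. 252.] n 361 mean [ 0.3899 -0.2657  0.0304] rect c [ 396.2 -264.5] wh [39.8 62.4] a 89.3
side px [339. 259.] n 385 mean [ 0.3982 -0.3453  0.0282] rect c [ 402.4 -344.8] wh [40.  62.2] a 74.8
rim
side px [252. 197.] n 2687 mean [ 0.471  -0.0849  0.0755] rect c [4
[... 1477 characters left out ...]
3.] n 279 mean [ 0.3945 -0.2595  0.0309] rect c [ 394.9 -260.9] wh [40.7 57.8] a 89.3
rim
top px [240. 195.] n 1857 mean [ 0.4731 -0.1045  0.0768] rect c [ 487.  -106.4] wh [178.6 153.3] a 1.6
top px [249. 245.] n 169 mean [ 0.3288 -0.1311  0.0726] rect c [ 329.  -131.3] wh [83.4 83.6] a 45.3
blocks
top px [287. 170.] n 127 mean [ 0.5561 -0.2484  0.016 ] rect c [ 556.4 -249. ] wh [19.9 55.8] a 0.3
top px [307. 169.] n 127 mean [ 0.5591 -0.3096  0.0162] rect c [ 558.4 -310.7] wh [22.5 56.3] a 0.1
top px [328. 169.] n 128 mean [ 0.5603 -0.3756  0.0162] rect c [ 560.2 -375.3] wh [20.3 57.5] a 1.9
top px [293. 185.] n 71 mean [ 0.5096 -0.2659  0.0218] rect c [ 510.  -266.7] wh [42.1 19.4] a 89.0
```

View pics/wrist0.png

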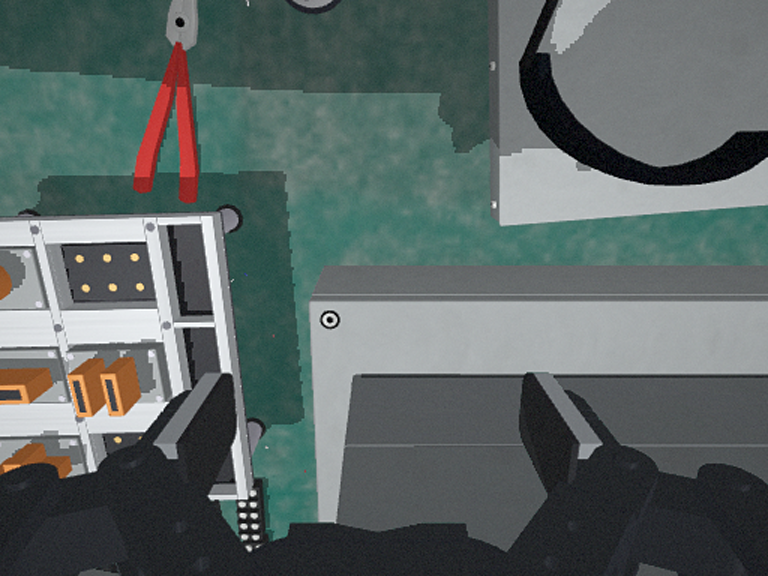

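Emit:
{"name": "play_rows", "arguments": {"steps": [[-1,0,0.2,10],[-1,0,0.2,10],[-1,-0.3,0.2,10],[-1,-0.4,0,10],[-1,-0.4,0,10]]}}

```text
time_s: 0.78
ee_pos: [0.5466, -0.0276, 0.2436]
ee_rot: [-3.137, -0.001, 2.471]
force: [1.0, -0.6, 0.3]
opening: 1.0
```

Emit:
{"name": "play_rows", "arguments": {"steps": [[-1,-0.5,0,10],[-0.9,-0.5,0,10],[0,-0.5,0,10],[0,-0.5,0,10],[0,0,0,0]], "gripper": 55}}

```text
time_s: 1.4
ee_pos: [0.4956, -0.0792, 0.2434]
ee_rot: [-3.137, -0.001, -3.092]
force: [0.0, 1.0, 0.1]
opening: 0.644
```

Run:
```python
from m import *
img,X=cloud("wrist");save(img,"w1.png");np.savez("w1.npz",img=img,X=X)
img=img.astype(int);z=X[...,2]
org=(img[...,0]>150)&(img[...,2]<90)&(img[...,0]-img[...,2]>90)
boxes("org",img,X,org&(z>.095),(.3,.6,-.45,.05))
boxes("rim",img,X,(z>.070)&(z<.079),(.35,.62,-.25,.1),300)
boxes("mod",img,X,(z>.014)&(z<.055),(.3,.525,-.42,-.19),100)
boxes("blk",img,X,(z>.011)&(z<.03),(.53,.6,-.45,-.15),100)
```

```text
org px [177. 113.] n 452 mean [ 0.4409 -0.1458  0.1019] rect c [ 435.7 -144.6] wh [35.1 33.1] a 36.0
org px [257. 116.] n 291 mean [ 0.4395 -0.078   0.102 ] rect c [433.1 -78.5] wh [42.9 13.6] a 1.2
org px [335. 108.] n 449 mean [ 0.4301 -0.0119  0.1017] rect c [429.9 -11.1] wh [24.8 25. ] a 3.7
org px [255. 173.] n 333 mean [ 0.4888 -0.0769  0.1047] rect c [489.7 -77. ] wh [10.2 29.6] a 2.2
org px [254. 193.] n 317 mean [ 0.5084 -0.0761  0.1043] rect c [509.6 -76.4] wh [10.1 29.2] a 1.7
rim px [202.  20.] n 648 mean [ 0.3629 -0.13    0.0718] rect c [ 361.1 -129.8] wh [22.1 74.5] a 0.1
rim px [256. 140.] n 23180 mean [ 0.4664 -0.0765  0.0762] rect c [486.9 -77. ] wh [178.5 210.7] a 1.5
mod px [85. 58.] n 2620 mean [ 0.3956 -0.2544  0.0316] rect c [ 395.6 -259.8] wh [41.3 60. ] a 89.1
mod px [16. 62.] n 1953 mean [ 0.4027 -0.33    0.0251] rect c [ 403.4 -335.9] wh [34.5 60.6] a 76.5
mod px [ 91. 146.] n 2058 mean [ 0.4865 -0.2582  0.0278] rect c [ 488.8 -262.2] wh [40.5 60.3] a 78.9
blk px [ 15. 201.] n 545 mean [ 0.5603 -0.3633  0.015 ] rect c [ 560.9 -364.6] wh [22.4 36.6] a 1.0
blk px [111. 203.] n 849 mean [ 0.557  -0.2472  0.015 ] rect c [ 557.7 -248.2] wh [58.5 22.8] a 89.7
blk px [ 61. 202.] n 850 mean [ 0.5597 -0.3078  0.015 ] rect c [ 560.6 -309.7] wh [22.3 59.2] a 2.7
```

View pics/w1.png

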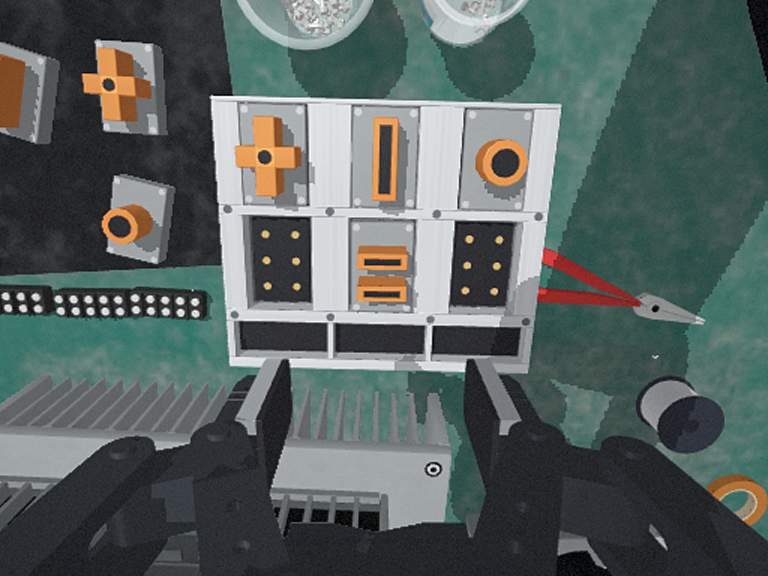

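Emit:
{"name": "play_rows", "arguments": {"steps": [[0.16,0.1,-0.9,-1.3],[0,0,-1,0],[0,0,-1,0],[0,0,-1,0],[0,0,-0.9,0]]}}

```text
time_s: 2.08
ee_pos: [0.5006, -0.0736, 0.1213]
ee_rot: [-3.138, 0.001, -3.141]
force: [0.3, -0.4, 0.4]
opening: 0.644
```

Emit:
{"name": "play_rows", "arguments": {"steps": [[0,0,-0.8,0],[0,0,-0.4,0],[0,0,-0.2,0],[0,0,0,0]]}}

```text
time_s: 2.58
ee_pos: [0.5004, -0.0725, 0.0838]
ee_rot: [-3.138, -0.0, 3.136]
force: [-0.7, 0.5, 0.3]
opening: 0.64
```

Emit:
{"name": "play_rows", "arguments": {"steps": [[0,-0.17,0,1.8],[0,0,0,0]]}}

```text
time_s: 2.82
ee_pos: [0.5011, -0.0769, 0.0853]
ee_rot: [-3.138, 0.002, -3.116]
force: [-0.3, 0.5, -0.0]
opening: 0.647
```

Emit:
{"name": "play_rows", "arguments": {"steps": [[0,0,0,0],[0,0,0,0],[0,0,0,0],[0,0,0,0],[0,0,0,0]], "gripper": 10, "grip_force": 50}}

```text
time_s: 3.45
ee_pos: [0.5014, -0.0767, 0.0859]
ee_rot: [-3.138, 0.003, -3.118]
force: [-0.0, -0.7, -0.6]
opening: 0.333
```

Emit:
{"name": "play_rows", "arguments": {"steps": [[0,0,0.3,0],[0,0,0.6,0],[0,0,1,0],[0,0,1,0],[0,0,0.5,0]]}}

```text
time_s: 4.08
ee_pos: [0.5011, -0.0767, 0.1765]
ee_rot: [-3.137, 0.003, -3.118]
force: [0.3, 0.2, -1.1]
opening: 0.336
```

```bash
cat > w.py <<'E'
from m import *
import sys
def look(f,zlo=None):
    s=state();img,X=cloud("wrist");save(img,f+".png");np.savez(f+".npz",img=img,X=X)
    print("ee",s["ee_pos"].round(4),"yaw",round(np.degrees(s["ee_rot"][2])%360,2),"F",s["force"].round(1),"op",round(s["opening"]*85.4,1),"t",round(s["time_s"],2))
    im=img.astype(int);z=X[...,2]
    org=(im[...,0]>150)&(im[...,2]<90)&(im[...,0]-im[...,2]>90)
    return s,im,X,z,org
E
python3 - <<'E'
from w import *
s,im,X,z,org=look("w2")
e=s["ee_pos"]
boxes("held",im,X,org&(z>e[2]),(e[0]-.06,e[0]+.06,e[1]-.05,e[1]+.05))
boxes("base",im,X,(z>e[2]-.012)&(z<e[2]+.004),(e[0]-.06,e[0]+.06,e[1]-.05,e[1]+.05),60)
boxes("rim",im,X,(z>.070)&(z<.079),(.35,.62,-.25,.1),300)
E
```

```text
ee [ 0.5011 -0.0767  0.1765] yaw 181.34 F [ 0.3  0.2 -1.1] op 28.7 t 4.08
held px [254. 257.] n 3766 mean [ 0.4953 -0.0754  0.1914] rect c [499.6 -76.6] wh [30.9 29.7] a 1.8
base px [251. 206.] n 3491 mean [ 0.4783 -0.077   0.1723] rect c [481.5 -77. ] wh [24.6 40.2] a 1.3
base px [251. 263.] n 147 mean [ 0.5049 -0.0766  0.1791] rect c [505.  -76.3] wh [ 1.4 28.8] a 1.5
rim px [179.   3.] n 312 mean [ 0.3697 -0.1288  0.0717] rect c [ 370.  -128.5] wh [ 4.7 36.7] a 1.2
rim px [255. 133.] n 33629 mean [ 0.4576 -0.0757  0.0763] rect c [486.9 -77.1] wh [178.5 210.7] a 1.5
```

View pics/w2.png

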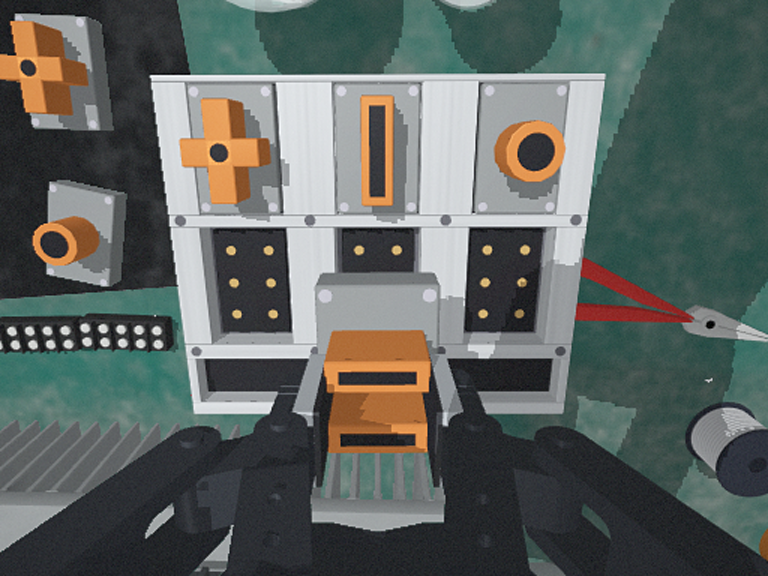

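Emit:
{"name": "play_rows", "arguments": {"steps": [[-0.1,-1,0,0],[-0.1,-1,0,0],[-0.1,-1,0,0],[-0.1,-1,0,0],[-0.1,-1,0,0]]}}

```text
time_s: 4.75
ee_pos: [0.4881, -0.2038, 0.1766]
ee_rot: [-3.138, 0.004, -3.115]
force: [0.0, 0.1, -1.0]
opening: 0.341
```

Emit:
{"name": "play_rows", "arguments": {"steps": [[-0.1,-1,0,0],[-0.1,-1,0,0],[-0.1,-1,0,0],[-0.1,-1,0,0],[-0.1,-1,0,0]]}}

```text
time_s: 5.38
ee_pos: [0.4741, -0.3326, 0.1739]
ee_rot: [-3.14, 0.001, -3.116]
force: [-0.9, -0.4, -1.0]
opening: 0.334
```

Emit:
{"name": "play_rows", "arguments": {"steps": [[0,-0.5,-0.7,0],[0,0,-1,0],[0,0,-1,0],[0,0,-1,0],[0,0,-0.5,0]]}}

```text
time_s: 6.0
ee_pos: [0.4726, -0.3448, 0.0597]
ee_rot: [3.14, -0.002, -3.117]
force: [-0.2, 0.4, -1.4]
opening: 0.336
```

Emit:
{"name": "play_rows", "arguments": {"steps": [[0,-0.2,-0.6,0],[0,0,-0.4,0],[0,0,-0.2,0],[0,0,-0.1,0],[0,0,0,0]]}}

```text
time_s: 6.62
ee_pos: [0.473, -0.35, 0.0263]
ee_rot: [3.14, -0.002, -3.117]
force: [0.4, 0.4, -1.4]
opening: 0.339
```

Emit:
{"name": "play_rows", "arguments": {"steps": [[0,0,-0.06,0],[0,0,-0.04,0]]}}

```text
time_s: 6.88
ee_pos: [0.4734, -0.3504, 0.0257]
ee_rot: [3.141, -0.001, -3.117]
force: [-5.5, 3.9, 11.4]
opening: 0.34
```

Emit:
{"name": "play_rows", "arguments": {"steps": [[0,0,0.02,0],[0,0,0,0],[0,0,0,0]], "gripper": 52}}

```text
time_s: 7.25
ee_pos: [0.4737, -0.3506, 0.0266]
ee_rot: [-3.141, 0.0, -3.117]
force: [-0.5, -0.4, 0.1]
opening: 0.61
```

Emit:
{"name": "play_rows", "arguments": {"steps": [[0,0,0.5,0],[0,0,1,0],[0,0,1,0],[0,0,1,0],[0,0,1,0]]}}

```text
time_s: 7.88
ee_pos: [0.473, -0.35, 0.144]
ee_rot: [3.141, -0.001, -3.117]
force: [0.2, -0.1, -0.2]
opening: 0.608
```

Emit:
{"name": "play_rows", "arguments": {"steps": [[0,0.6,1,0],[0,0.8,1,0],[0,0.7,0.5,0],[0,0,0,0]]}}

```text
time_s: 8.38
ee_pos: [0.4732, -0.2963, 0.2133]
ee_rot: [-3.139, 0.003, -3.117]
force: [-0.5, -0.8, -0.1]
opening: 0.61
```

Run:
```python
from w import *
s,im,X,z,org=look("w3")
boxes("head",im,X,org&(z>.04),(.3,.56,-.42,-.19))
boxes("mod",im,X,(z>.015)&(z<.055),(.3,.535,-.42,-.19),100)
boxes("blk",im,X,(z>.011)&(z<.03),(.535,.6,-.45,-.15),100)
```

```text
ee [ 0.4732 -0.2963  0.2133] yaw 181.39 F [-0.5 -0.8 -0.1] op 52.1 t 8.38
head px [215.  90.] n 42 mean [ 0.3977 -0.3323  0.044 ] rect c [ 397.4 -332.2] wh [ 0.7 30.2] a 74.8
head px [208. 114.] n 16 mean [ 0.4192 -0.3381  0.0442] rect c [ 419.1 -338.1] wh [ 0.7 11.4] a 75.8
head px [200. 154.] n 55 mean [ 0.4578 -0.347   0.043 ] rect c [ 457.4 -349.1] wh [29.6  7.3] a 77.5
head px [201. 174.] n 59 mean [ 0.4778 -0.3468  0.0431] rect c [ 477.6 -348. ] wh [29.3  6.7] a 77.6
head px [277. 179.] n 21 mean [ 0.4808 -0.2708  0.0428] rect c [ 480.9 -270.6] wh [ 3.8 18. ] a 45.7
head px [199. 177.] n 19 mean [ 0.4801 -0.3481  0.0456] rect c [ 480.1 -348.1] wh [ 0.6 17.7] a 2.5
head px [198. 181.] n 19 mean [ 0.4842 -0.3492  0.0458] rect c [ 484.3 -349.2] wh [ 0.7 17.7] a 0.9
mod px [290.  89.] n 2611 mean [ 0.3948 -0.2613  0.0309] rect c [ 395.4 -260.1] wh [40.  60.2] a 89.1
mod px [209.  94.] n 2559 mean [ 0.4013 -0.3391  0.0295] rect c [ 402.4 -340.5] wh [40.2 60.2] a 74.9
mod px [201. 162.] n 2148 mean [ 0.4688 -0.3484  0.0298] rect c [ 472. -350.] wh [60.3 40.2] a 2.2
mod px [283. 180.] n 2064 mean [ 0.4854 -0.2637  0.0279] rect c [ 488.6 -262.8] wh [40.1 60.3] a 78.8
blk px [289. 236.] n 834 mean [ 0.5561 -0.2509  0.0148] rect c [ 557.5 -248.6] wh [57.8 22.6] a 89.0
blk px [180. 236.] n 776 mean [ 0.5587 -0.3765  0.0148] rect c [ 560.6 -375.8] wh [21.8 57.8] a 1.4
blk px [238. 238.] n 906 mean [ 0.5593 -0.3095  0.0148] rect c [ 560.  -309.9] wh [22.  57.9] a 1.9
blk px [359. 243.] n 105 mean [ 0.5604 -0.1721  0.0201] rect c [ 561.8 -171.4] wh [ 6.5 15.1] a 52.4
```

View pics/w3.png

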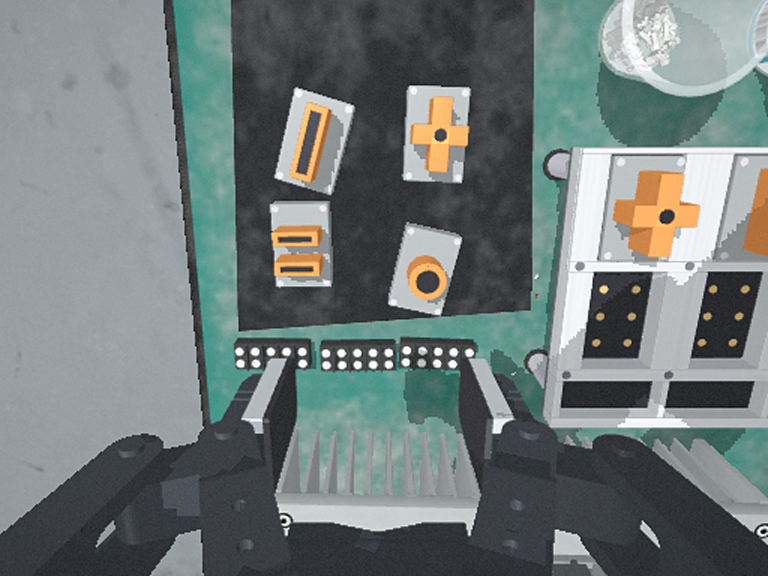

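Emit:
{"name": "play_rows", "arguments": {"steps": [[0.3,0.7,-0.8,-6.3],[0.33,0.63,-1,-6.3],[0,0,-1,0],[0,0,-1,0],[0,0,-1,0]]}}

```text
time_s: 9.05
ee_pos: [0.488, -0.264, 0.0852]
ee_rot: [-3.139, -0.001, 2.937]
force: [-0.1, -0.2, 0.5]
opening: 0.611
```

Emit:
{"name": "play_rows", "arguments": {"steps": [[0,0,-0.8,0],[0,0,-0.4,0],[0,0,0,0]]}}

```text
time_s: 9.43
ee_pos: [0.4865, -0.2641, 0.0505]
ee_rot: [-3.141, -0.006, 2.936]
force: [0.6, 0.8, 0.9]
opening: 0.607
```

Emit:
{"name": "play_rows", "arguments": {"steps": [[0.1,0.05,-0.5,0.6],[0,0,-0.3,0],[0,0,-0.15,0],[0,0,0,0]]}}

```text
time_s: 9.93
ee_pos: [0.4901, -0.2632, 0.0268]
ee_rot: [-3.14, -0.004, 2.948]
force: [-0.1, -0.5, 0.0]
opening: 0.609
```

Close on the round, lift straight and turn to the carrier's yaw (181.5°) at a safe height.

Emit:
{"name": "play_rows", "arguments": {"steps": [[0,0,-0.05,0],[0,0,0,0],[0,0,0,0],[0,0,0,0],[0,0,0,0]], "gripper": 5}}

```text
time_s: 10.55
ee_pos: [0.4904, -0.2634, 0.0263]
ee_rot: [-3.14, -0.003, 2.948]
force: [0.3, 0.1, -0.6]
opening: 0.283
```

Emit:
{"name": "play_rows", "arguments": {"steps": [[0,0,0.4,0],[0,0,1,0],[0,0,1,0],[0,0,1,6.3],[0,0,1,6.3]]}}

```text
time_s: 11.18
ee_pos: [0.4894, -0.2629, 0.1405]
ee_rot: [-3.14, -0.005, -3.11]
force: [1.2, -1.3, -1.0]
opening: 0.277
```

Emit:
{"name": "play_rows", "arguments": {"steps": [[0,0.5,1,0],[0,1,1,0],[0,1,0.3,0],[0,1,0,0],[0,1,0,0]]}}

```text
time_s: 11.8
ee_pos: [0.4894, -0.1487, 0.2065]
ee_rot: [-3.137, 0.001, -3.111]
force: [-0.4, -0.4, -1.3]
opening: 0.285
```

Emit:
{"name": "play_rows", "arguments": {"steps": [[0.1,1,0,0],[0.1,1,0,0],[0.1,1,0,0],[0.1,1,0,0],[0,0.8,0,0]]}}

```text
time_s: 12.42
ee_pos: [0.499, -0.0244, 0.2109]
ee_rot: [-3.136, 0.005, -3.111]
force: [-1.0, 0.4, -1.4]
opening: 0.286
```

Emit:
{"name": "play_rows", "arguments": {"steps": [[0,0.55,-0.4,-0.2],[0,0,-0.4,0],[0,0,0,0]]}}

```text
time_s: 12.8
ee_pos: [0.4988, -0.0097, 0.1902]
ee_rot: [-3.136, 0.006, -3.113]
force: [-0.4, -0.2, -0.4]
opening: 0.287
```

```bash
cat >> w.py <<'E'
def held(f):
    s,im,X,z,org=look(f); e=s["ee_pos"]; roi=(e[0]-.06,e[0]+.06,e[1]-.05,e[1]+.05)
    m=(z>e[2]-.009)&(z<e[2]-.001)
    boxes("base",im,X,m,roi,200)
    boxes("head",im,X,org&(z>e[2]+.015),roi,100)
    # visible (robot-side) end edge of the base: min x; sides: min/max y
    q=X[m&(X[...,0]>roi[0])&(X[...,0]<roi[1])&(X[...,1]>roi[2])&(X[...,1]<roi[3])]
    print("basetop z",np.median(q[:,2]).round(4),"x edge",np.percentile(q[:,0],1).round(4),"-> centre x",(np.percentile(q[:,0],.5)+.030).round(4))
    boxes("rim",im,X,(z>.070)&(z<.079),(.375,.62,-.25,.1),300)
E
python3 -c "
from w import *
held('w4')"
```

```text
ee [ 0.4988 -0.0097  0.1902] yaw 181.65 F [-0.4 -0.2 -0.4] op 24.5 t 12.8
base px [252. 209.] n 3731 mean [ 0.4779 -0.01    0.1855] rect c [480.2  -9.8] wh [26.3 40.1] a 1.7
head px [251. 267.] n 1518 mean [ 0.4951 -0.0095  0.2094] rect c [496.8  -9.4] wh [26.4 23.9] a 3.3
basetop z 0.1855 x edge 0.4672 -> centre x 0.497
rim px [163. 133.] n 29858 mean [ 0.4598 -0.0814  0.0762] rect c [487.  -77.3] wh [178.1 210.7] a 1.7
```

View pics/w4.png

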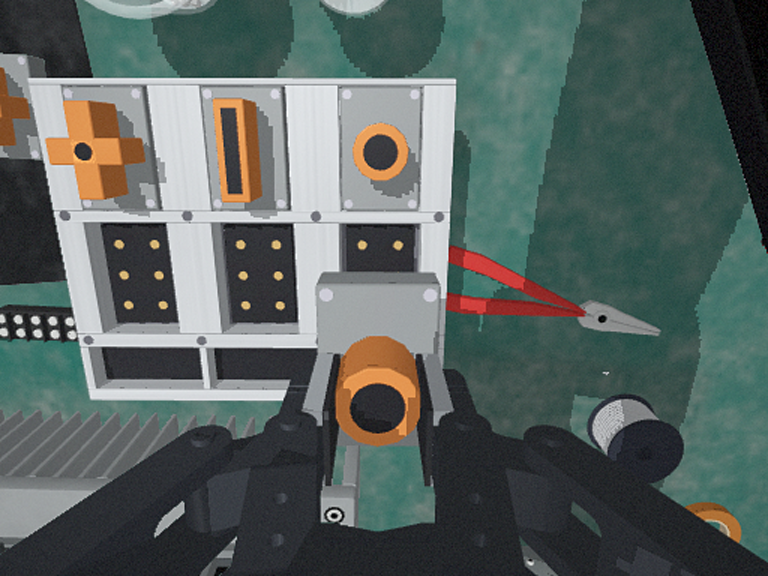

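Run:
```python
import numpy as np
for f in("w1","w2"):
    X=np.load(f+".npz")["X"];z=X[...,2]
    for nm,bx,by in(("bay0",.5027,-.1446),("bay1",.5009,-.0766),("bay2",.4991,-.0088)):
        # floor points
        m=(z<.071)&(z>.055)&(abs(X[...,0]-bx)<.036)&(abs(X[...,1]-by)<.026);q=X[m]
        mr=(z>.0745)&(z<.0785)&(abs(X[...,0]-bx)<.02);r=X[mr][:,1]-by
        # y walls from rim points
        lo=r[(r<0)&(r>-.03)].max();hi=r[(r>0)&(r<.03)].min()
        mr=(z>.0745)&(z<.0785)&(abs(X[...,1]-by)<.015);r=X[mr][:,0]-bx
        a=r[(r<-.02)&(r>-.045)];b=r[(r>.02)&(r<.045)]
        print(f,nm,"y",round(lo*1e3,1),round(hi*1e3,1),"x",a.max().round(4)if a.size else None,b.min().round(4)if b.size else None)
```

```text
w1 bay0 y -21.6 22.0 x -0.0318 0.0312
w1 bay1 y -22.2 21.4 x -0.0303 0.0311
w1 bay2 y -21.7 21.2 x -0.0322 0.0309
w2 bay0 y -21.3 21.4 x -0.0317 0.0314
w2 bay1 y -22.5 21.4 x -0.0324 None
w2 bay2 y -21.8 21.4 x -0.0324 0.0311
```

Emit:
{"name": "play_rows", "arguments": {"steps": [[0.06,0.03,-0.7,0],[0,0,-1,0],[0,0,-1,0],[0,0,-0.5,0],[0,0,0,0]]}}

```text
time_s: 13.48
ee_pos: [0.5001, -0.0108, 0.1054]
ee_rot: [-3.136, 0.005, -3.116]
force: [-0.1, -0.8, -0.3]
opening: 0.282
```

Emit:
{"name": "play_rows", "arguments": {"steps": [[0,0.08,0,0],[0,0,0,0]]}}

```text
time_s: 13.72
ee_pos: [0.5008, -0.0088, 0.1067]
ee_rot: [-3.136, 0.007, -3.116]
force: [-0.2, 0.5, -0.2]
opening: 0.284
```

Emit:
{"name": "play_rows", "arguments": {"steps": [[-0.01,0,-0.4,0],[0,0,-0.2,0],[0,0,0,0]]}}

```text
time_s: 14.1
ee_pos: [0.5008, -0.0088, 0.0914]
ee_rot: [-3.136, 0.008, -3.116]
force: [0.5, -0.1, -0.1]
opening: 0.281
```

Emit:
{"name": "play_rows", "arguments": {"steps": [[0,0,-0.2,0],[0,0,-0.1,0]]}}

```text
time_s: 14.35
ee_pos: [0.5012, -0.0088, 0.0842]
ee_rot: [-3.136, 0.009, -3.116]
force: [-2.2, -0.2, 5.5]
opening: 0.283
```

Emit:
{"name": "play_rows", "arguments": {"steps": [[0,0,-0.1,0],[0,0,-0.1,0]]}}

```text
time_s: 14.6
ee_pos: [0.5014, -0.0089, 0.0803]
ee_rot: [-3.135, 0.01, -3.116]
force: [-16.9, 0.1, 31.8]
opening: 0.288
```

Emit:
{"name": "play_rows", "arguments": {"steps": [[-0.03,0,0.03,0],[0,0,0,0],[0,0,0,0]], "gripper": 52}}

```text
time_s: 14.98
ee_pos: [0.5006, -0.0089, 0.0809]
ee_rot: [-3.135, 0.01, -3.116]
force: [-0.1, -0.8, 0.2]
opening: 0.611
```

Emit:
{"name": "play_rows", "arguments": {"steps": [[0,0,0.5,0],[0,0,1,0],[0,0,1,0],[0,0,1,0],[0,0,1,0]]}}

```text
time_s: 15.6
ee_pos: [0.4997, -0.0088, 0.1984]
ee_rot: [-3.136, 0.008, -3.116]
force: [1.0, -0.2, 0.2]
opening: 0.614
```

Run:
```python
from w import *
s,im,X,z,org=look("w5")
m=(abs(X[...,0]-.4985)<.0285)&(abs(X[...,1]+.009)<.0185)&(z<.088)
print("base top z pct",np.percentile(z[m],[5,25,50,75,95]).round(4))
m=(abs(X[...,0]-.4985)<.03)&(abs(X[...,1]+.045)<.008)&(z<.088)
print("rim near",np.percentile(z[m],[5,50,95]).round(4))
boxes("base",im,X,(z>.0645)&(z<.086)&(im.max(-1)<190),(.46,.54,-.04,.02),200)
boxes("mod",im,X,(z>.015)&(z<.055),(.3,.535,-.42,-.19),100)
```

```text
ee [ 0.4997 -0.0088  0.1984] yaw 181.47 F [ 1.  -0.2  0.2] op 52.5 t 15.6
base top z pct [0.0748 0.0756 0.0761 0.0766 0.0779]
rim near [0.075  0.076  0.0771]
base px [251. 180.] n 2532 mean [ 0.4968 -0.0096  0.0757] rect c [499.6 -10.6] wh [65.  58.8] a 0.8
mod px [14. 72.] n 1962 mean [ 0.414  -0.2288  0.026 ] rect c [ 413.1 -234.7] wh [31.9 60. ] a 88.2
```

Emit:
{"name": "play_rows", "arguments": {"steps": [[-0.2,-1,0.2,0],[-0.2,-1,0.2,0],[-0.2,-1,0.2,0],[-0.2,-1,0,0],[-0.2,-1,0,0]]}}

```text
time_s: 16.27
ee_pos: [0.4753, -0.1361, 0.223]
ee_rot: [-3.134, 0.017, -3.113]
force: [0.6, -0.3, 0.6]
opening: 0.615
```

Emit:
{"name": "play_rows", "arguments": {"steps": [[-0.2,-1,0,0],[0,-1,0,0],[0,-1,0,0],[0,-0.5,0,0],[0,0,0,0]]}}

```text
time_s: 16.9
ee_pos: [0.4695, -0.2275, 0.2264]
ee_rot: [-3.133, 0.02, -3.115]
force: [-0.2, 1.1, 1.1]
opening: 0.608
```

Run:
```python
from w import *
s,im,X,z,org=look("w6")
boxes("mod",im,X,(z>.015)&(z<.055),(.3,.535,-.42,-.17),100)
boxes("blk",im,X,(z>.011)&(z<.03),(.535,.6,-.45,-.15),100)
```

```text
ee [ 0.4695 -0.2275  0.2264] yaw 181.54 F [-0.2  1.1  1.1] op 52.0 t 16.9
mod px [145.  92.] n 2442 mean [ 0.4013 -0.3364  0.0303] rect c [ 402.5 -340.3] wh [40.5 60.2] a 75.1
mod px [243. 105.] n 2295 mean [ 0.4113 -0.2393  0.0307] rect c [ 412.8 -239.7] wh [40.1 60.1] a 88.3
mod px [140. 158.] n 2142 mean [ 0.4692 -0.347   0.0296] rect c [ 472. -350.] wh [59.9 40.9] a 2.1
blk px [127. 230.] n 854 mean [ 0.5602 -0.3749  0.015 ] rect c [ 560.8 -375.7] wh [22.6 58.1] a 2.4
blk px [233. 230.] n 836 mean [ 0.5568 -0.2483  0.0148] rect c [ 557.4 -248. ] wh [56.7 23.1] a 89.6
blk px [182. 231.] n 821 mean [ 0.5592 -0.3092  0.0149] rect c [ 560.3 -309.8] wh [22.4 58.1] a 2.2
```

View pics/w6.png

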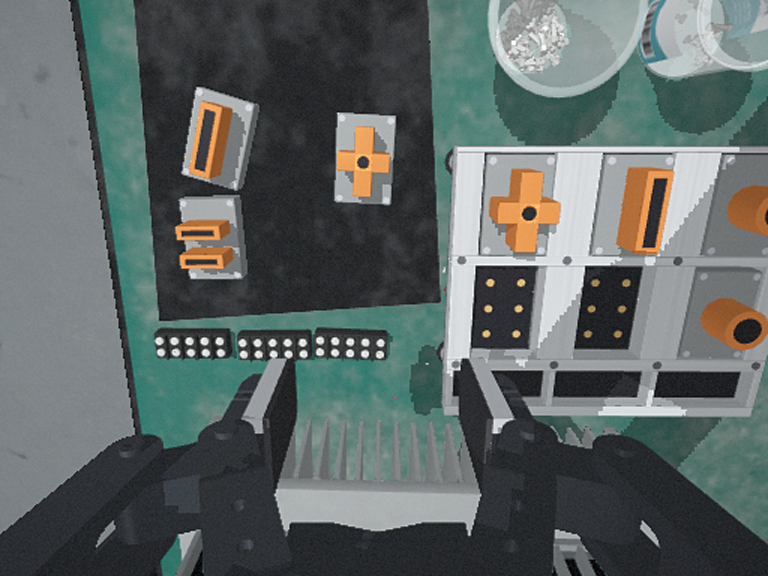

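Emit:
{"name": "play_rows", "arguments": {"steps": [[-0.75,-0.25,-0.7,-3.2],[-0.75,-0.25,-1,0],[-0.75,0,-1,0],[0,0,-1,0],[0,0,-1,0]]}}

```text
time_s: 17.58
ee_pos: [0.4131, -0.236, 0.1085]
ee_rot: [-3.131, 0.025, 3.115]
force: [0.4, 0.8, -0.7]
opening: 0.612
```

Emit:
{"name": "play_rows", "arguments": {"steps": [[0,0,-1,0],[0,0,-0.8,0],[0,0,-0.4,0],[0,0,0,0]]}}

```text
time_s: 18.08
ee_pos: [0.4131, -0.2327, 0.0511]
ee_rot: [-3.133, 0.024, 3.118]
force: [0.0, -0.5, 1.4]
opening: 0.608
```

Emit:
{"name": "play_rows", "arguments": {"steps": [[0,-0.28,0,0],[0,0,-0.4,0],[0,0,-0.4,0],[0,0,-0.2,0],[0,0,0,0]]}}

```text
time_s: 18.7
ee_pos: [0.4142, -0.2409, 0.0266]
ee_rot: [-3.131, 0.027, 3.118]
force: [-0.3, -2.7, 5.7]
opening: 0.608
```

Run:
```python
from w import *
s,im,X,z,org=look("w7"); s=state(); print(s["force"],s["ft_torque"])
boxes("mod",im,X,(z>.015)&(z<.0235),(.37,.45,-.28,-.20),100)
boxes("head",im,X,org&(z>.035),(.37,.45,-.28,-.20),100)
```

```text
ee [ 0.4142 -0.2409  0.0266] yaw 178.66 F [-0.3 -2.7  5.7] op 51.9 t 18.7
[-0.19321916 -1.19735612  1.53643483] [-0.0664206   0.00106552  0.02783318]
mod px [254. 209.] n 3521 mean [ 0.3933 -0.2391  0.0212] rect c [ 400.7 -239.3] wh [40.1 36.7] a 88.5
mod px [228. 288.] n 285 mean [ 0.4378 -0.2538  0.0216] rect c [ 438. -254.] wh [12.4  8.4] a 88.1
mod px [279. 289.] n 288 mean [ 0.4389 -0.227   0.0215] rect c [ 438.9 -226.8] wh [12.8  8.1] a 87.8
head px [254. 221.] n 261 mean [ 0.3909 -0.239   0.0405] rect c [ 390.8 -239.1] wh [11.6  1.6] a 88.2
head px [278. 253.] n 294 mean [ 0.4067 -0.2285  0.0406] rect c [ 404.6 -230.8] wh [15.8  7.6] a 43.8
head px [228. 254.] n 271 mean [ 0.4065 -0.2508  0.0403] rect c [ 406.5 -250.9] wh [10.5  1.8] a 87.9
head px [249. 295.] n 955 mean [ 0.4246 -0.2419  0.0455] rect c [ 424.2 -245.3] wh [22.3 22.4] a 89.7
```

View pics/w7.png

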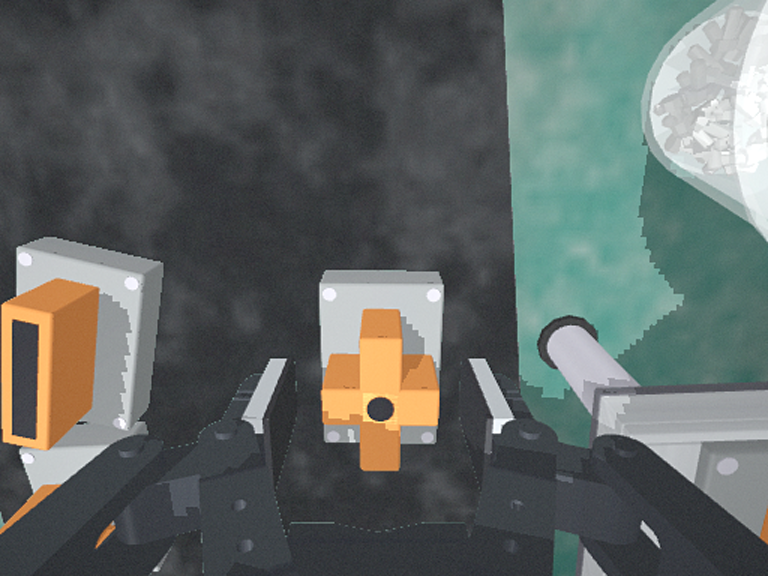

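Emit:
{"name": "play_rows", "arguments": {"steps": [[-0.02,0.05,0,-0.3],[0,0,0,0],[0,0,0,0],[0,0,0,0]], "gripper": 10}}

```text
time_s: 19.25
ee_pos: [0.4137, -0.2394, 0.0269]
ee_rot: [-3.131, 0.027, 3.112]
force: [-0.6, -0.2, 2.1]
opening: 0.383
```

Emit:
{"name": "play_rows", "arguments": {"steps": [[0,0,0.4,0],[0,0,1,0],[0,0,1,0],[0,0,1,3],[0,0,1,0]]}}

```text
time_s: 19.88
ee_pos: [0.412, -0.238, 0.1395]
ee_rot: [-3.134, 0.023, -3.117]
force: [-0.3, 1.1, -1.5]
opening: 0.382
```

Emit:
{"name": "play_rows", "arguments": {"steps": [[0.4,0,1,0],[1,1,1,0],[1,1,0,0],[1,1,0,0],[0,0,0,0]]}}

```text
time_s: 20.5
ee_pos: [0.4992, -0.1606, 0.1962]
ee_rot: [-3.132, 0.027, -3.118]
force: [-0.8, 0.2, -1.8]
opening: 0.381
```

Emit:
{"name": "play_rows", "arguments": {"steps": [[0.15,0.6,-0.2,0],[0,0,0,0],[0,0,0,0]]}}

```text
time_s: 20.88
ee_pos: [0.5022, -0.1451, 0.1911]
ee_rot: [-3.132, 0.026, -3.119]
force: [-0.6, 0.3, -1.1]
opening: 0.378
```

```bash
python3 -c "
from w import *
held('w8')"
```

```text
ee [ 0.5022 -0.1451  0.1911] yaw 181.32 F [-0.6  0.3 -1.1] op 32.3 t 20.88
base px [252. 210.] n 3374 mean [ 0.4818 -0.1453  0.1858] rect c [ 483.4 -145.2] wh [25.4 40. ] a 1.3
base px [227. 290.] n 267 mean [ 0.5272 -0.1574  0.1859] rect c [ 527.4 -157.4] wh [12.3  8.5] a 86.6
base px [276. 290.] n 268 mean [ 0.5265 -0.1314  0.1859] rect c [ 526.5 -131.1] wh [ 8.3 12.2] a 3.6
head px [252. 268.] n 3257 mean [ 0.4993 -0.1446  0.2097] rect c [ 500.7 -144.7] wh [42. 33.] a 33.9
basetop z 0.1858 x edge 0.471 -> centre x 0.5009
rim px [353. 132.] n 32854 mean [ 0.4605 -0.0665  0.0762] rect c [486.5 -76.8] wh [177.8 210.8] a 1.5
```

Emit:
{"name": "play_rows", "arguments": {"steps": [[0.05,0.03,-0.7,0.2],[0,0,-1,0],[0,0,-1,0],[0,0,-0.5,0],[0,0,0,0]]}}

```text
time_s: 21.55
ee_pos: [0.5021, -0.1452, 0.1051]
ee_rot: [-3.133, 0.025, -3.117]
force: [0.5, -0.1, -0.4]
opening: 0.385
```

Emit:
{"name": "play_rows", "arguments": {"steps": [[0.07,0.03,0,0],[0,0,0,0]]}}

```text
time_s: 21.8
ee_pos: [0.5045, -0.1447, 0.1065]
ee_rot: [-3.132, 0.026, -3.117]
force: [0.7, 0.5, -0.2]
opening: 0.384
```

Emit:
{"name": "play_rows", "arguments": {"steps": [[0,0,-0.3,0],[0,0,-0.2,0],[0,0,0,0]]}}

```text
time_s: 22.18
ee_pos: [0.5049, -0.1447, 0.0939]
ee_rot: [-3.132, 0.028, -3.117]
force: [0.5, 0.8, -0.9]
opening: 0.385
```

Emit:
{"name": "play_rows", "arguments": {"steps": [[-0.05,0,-0.25,0],[0,0,-0.15,0]]}}

```text
time_s: 22.42
ee_pos: [0.5039, -0.1448, 0.0841]
ee_rot: [-3.131, 0.029, -3.117]
force: [-2.6, 0.7, 5.6]
opening: 0.387
```

Emit:
{"name": "play_rows", "arguments": {"steps": [[0,0,-0.12,0],[0,0,-0.08,0]]}}

```text
time_s: 22.68
ee_pos: [0.5042, -0.145, 0.0811]
ee_rot: [-3.131, 0.03, -3.117]
force: [-16.0, 4.7, 35.7]
opening: 0.387
```

Home (35 N at the expected height). Release, back off, check flushness and view the bar.

Emit:
{"name": "play_rows", "arguments": {"steps": [[-0.03,0,0.03,0],[0,0,0,0],[0,0,0,0]], "gripper": 52}}

```text
time_s: 23.05
ee_pos: [0.5034, -0.145, 0.0819]
ee_rot: [-3.131, 0.03, -3.117]
force: [0.0, 1.0, 0.4]
opening: 0.61
```

Emit:
{"name": "play_rows", "arguments": {"steps": [[0,0,0.5,0],[0,0,1,0],[0,0,1,0],[0,0,1,0],[0,0,1,0]]}}

```text
time_s: 23.68
ee_pos: [0.5024, -0.1447, 0.1987]
ee_rot: [-3.132, 0.028, -3.117]
force: [0.7, 0.3, -0.2]
opening: 0.61
```

Run:
```python
from w import *
s,im,X,z,org=look("w9")
for bx,by in((.5025,-.1445),(.4985,-.009)):
    m=(abs(X[...,0]-bx)<.0285)&(abs(X[...,1]-by)<.0185)&(z<.088)
    print("base top z pct",np.percentile(z[m],[2,25,50,75,98]).round(4))
boxes("mod",im,X,(z>.015)&(z<.055),(.3,.535,-.42,-.19),100)
```

```text
ee [ 0.5024 -0.1447  0.1987] yaw 181.43 F [ 0.7  0.3 -0.2] op 52.1 t 23.68
base top z pct [0.0748 0.0757 0.0762 0.0767 0.0851]
base top z pct [0.0744 0.0757 0.0762 0.0768 0.0862]
mod px [41. 51.] n 3561 mean [ 0.4023 -0.3337  0.031 ] rect c [ 402.5 -340. ] wh [40.9 60.1] a 75.1
mod px [ 43. 129.] n 3026 mean [ 0.4705 -0.3457  0.029 ] rect c [ 472.5 -349.5] wh [60.3 41. ] a 2.7
```

Emit:
{"name": "play_rows", "arguments": {"steps": [[-0.5,-1,0,-5.4],[-0.5,-1,0,-5.4],[-0.5,-1,0,-5.5],[-0.5,-1,0,0],[-0.5,-1,0,0]]}}

```text
time_s: 24.35
ee_pos: [0.4399, -0.2722, 0.2076]
ee_rot: [-3.129, 0.036, 2.876]
force: [-0.3, -1.0, 0.3]
opening: 0.611
```

Emit:
{"name": "play_rows", "arguments": {"steps": [[-0.5,-1,-0.6,0],[-0.5,-1,-1,0],[-0.4,-0.8,-1,0],[0,0,-1,0],[0,0,-1,0]]}}

```text
time_s: 24.98
ee_pos: [0.4035, -0.3471, 0.0951]
ee_rot: [-3.126, 0.043, 2.873]
force: [0.4, -0.5, 0.5]
opening: 0.607
```

Emit:
{"name": "play_rows", "arguments": {"steps": [[0,0,-0.8,0],[0,0,-0.4,0],[0,0,0,0]]}}

```text
time_s: 25.35
ee_pos: [0.4033, -0.3469, 0.0635]
ee_rot: [-3.126, 0.042, 2.873]
force: [0.1, 0.6, -0.2]
opening: 0.608
```

Emit:
{"name": "play_rows", "arguments": {"steps": [[0,0.26,0,0.5],[0,0,-0.5,0],[0,0,-0.5,0],[0,0,-0.35,0],[0,0,0,0]]}}

```text
time_s: 25.98
ee_pos: [0.4039, -0.3401, 0.029]
ee_rot: [-3.126, 0.043, 2.883]
force: [-0.2, 0.3, -0.2]
opening: 0.609
```

Emit:
{"name": "play_rows", "arguments": {"steps": [[0,0,-0.03,0],[0,0,0,0],[0,0,0,0],[0,0,0,0],[0,0,0,0]], "gripper": 3}}

```text
time_s: 26.6
ee_pos: [0.4042, -0.3405, 0.0289]
ee_rot: [-3.125, 0.044, 2.883]
force: [0.1, -0.8, -1.2]
opening: 0.144
```

Emit:
{"name": "play_rows", "arguments": {"steps": [[0,0,0.4,0],[0,0,1,0],[0,0,1,0],[0,0,1,5],[0,0,1,5]]}}

```text
time_s: 27.22
ee_pos: [0.4034, -0.3397, 0.1433]
ee_rot: [-3.126, 0.042, 3.062]
force: [-0.7, -0.4, -0.2]
opening: 0.148
```

Emit:
{"name": "play_rows", "arguments": {"steps": [[0,0,1,5],[0,0,1,1],[0.5,1,0,0],[0.5,1,0,0],[0.5,1,0,0]]}}

```text
time_s: 27.85
ee_pos: [0.4414, -0.2644, 0.2019]
ee_rot: [-3.121, 0.048, -3.114]
force: [-0.1, -0.4, -1.3]
opening: 0.149
```

Emit:
{"name": "play_rows", "arguments": {"steps": [[0.5,1,0,0],[0.5,1,0,0],[0.5,1,0,0],[0.5,1,0,0],[0.4,1,0,0]]}}

```text
time_s: 28.48
ee_pos: [0.5029, -0.1349, 0.2063]
ee_rot: [-3.119, 0.051, -3.114]
force: [-0.4, -1.0, -0.4]
opening: 0.146
```

Emit:
{"name": "play_rows", "arguments": {"steps": [[0,1,0,0],[0,1,-0.2,0],[0,0.2,-0.2,0],[0,0,0,0],[0,0,0,0]]}}

```text
time_s: 29.1
ee_pos: [0.5032, -0.0777, 0.1991]
ee_rot: [-3.119, 0.054, -3.112]
force: [0.6, 0.2, -0.4]
opening: 0.152
```

```bash
python3 -c "
from w import *
held('w10')"
```

```text
ee [ 0.5032 -0.0777  0.1991] yaw 181.68 F [ 0.6  0.2 -0.4] op 13.0 t 29.1
base px [251. 209.] n 3202 mean [ 0.4831 -0.0782  0.1921] rect c [487.1 -78.1] wh [32.1 40.1] a 1.5
head px [251. 261.] n 1517 mean [ 0.4975 -0.0772  0.2161] rect c [500.8 -77.2] wh [46.  13.5] a 2.0
basetop z 0.1921 x edge 0.4715 -> centre x 0.5014
rim px [262. 125.] n 34112 mean [ 0.4624 -0.0731  0.0763] rect c [486.9 -77.2] wh [178.3 210.8] a 1.5
```

Emit:
{"name": "play_rows", "arguments": {"steps": [[-0.03,0.04,-0.7,0],[0,0,-1,0],[0,0,-1,0],[0,0,-0.6,0],[0,0,0,0]]}}

```text
time_s: 29.78
ee_pos: [0.5012, -0.0782, 0.1104]
ee_rot: [-3.119, 0.052, -3.115]
force: [0.0, -0.4, -0.4]
opening: 0.152
```

Emit:
{"name": "play_rows", "arguments": {"steps": [[0.04,0.06,0,0],[0,0,0,0]]}}

```text
time_s: 30.02
ee_pos: [0.5028, -0.0768, 0.1117]
ee_rot: [-3.118, 0.053, -3.115]
force: [0.1, 0.5, -1.3]
opening: 0.15
```

Emit:
{"name": "play_rows", "arguments": {"steps": [[0,0,-0.3,0],[0,0,-0.25,0],[0,0,0,0]]}}

```text
time_s: 30.4
ee_pos: [0.5032, -0.0768, 0.0978]
ee_rot: [-3.118, 0.055, -3.115]
force: [-0.0, 0.2, -1.1]
opening: 0.148
```

Emit:
{"name": "play_rows", "arguments": {"steps": [[-0.04,0,-0.2,0],[0,0,-0.15,0],[0,0,0,0]]}}

```text
time_s: 30.78
ee_pos: [0.5023, -0.0769, 0.0888]
ee_rot: [-3.118, 0.055, -3.115]
force: [-0.4, -0.2, 0.5]
opening: 0.148
```

Emit:
{"name": "play_rows", "arguments": {"steps": [[-0.02,0,-0.15,0],[0,0,-0.12,0]]}}

```text
time_s: 31.02
ee_pos: [0.5025, -0.0769, 0.0832]
ee_rot: [-3.118, 0.057, -3.115]
force: [-1.2, -2.2, 14.1]
opening: 0.148
```

Emit:
{"name": "play_rows", "arguments": {"steps": [[-0.02,0,-0.1,0],[0,0,-0.03,0]]}}

```text
time_s: 31.28
ee_pos: [0.5031, -0.0773, 0.0831]
ee_rot: [-3.117, 0.06, -3.115]
force: [-3.1, 2.3, 5.4]
opening: 0.147
```

Emit:
{"name": "play_rows", "arguments": {"steps": [[0,0,0.02,0],[0,0,0,0],[0,0,0,0]], "gripper": 45}}

```text
time_s: 31.65
ee_pos: [0.5032, -0.0773, 0.0835]
ee_rot: [-3.117, 0.061, -3.115]
force: [0.6, -0.1, 0.7]
opening: 0.528
```

Emit:
{"name": "play_rows", "arguments": {"steps": [[0,0,0.5,0],[0,0,1,0],[0,0,1,0],[0,0,1,0],[0,0,1,0]]}}

```text
time_s: 32.28
ee_pos: [0.5022, -0.0771, 0.2007]
ee_rot: [-3.117, 0.059, -3.115]
force: [0.2, 0.5, -0.1]
opening: 0.526
```

Run:
```python
from w import *
s,im,X,z,org=look("w11")
for bx,by in((.5025,-.1445),(.5005,-.077),(.4985,-.009)):
    m=(abs(X[...,0]-bx)<.0285)&(abs(X[...,1]-by)<.0185)&(z<.086)
    q=X[m];A=np.c_[q[:,:2]-[bx,by],np.ones(len(q))];k=np.abs(q[:,2]-np.median(q[:,2]))<.004
    print("base top z pct",np.percentile(q[:,2],[5,50,95]).round(4),"plane",np.linalg.lstsq(A[k],q[k,2],rcond=None)[0].round(4))
```

```text
ee [ 0.5022 -0.0771  0.2007] yaw 181.51 F [ 0.2  0.5 -0.1] op 45.0 t 32.27
base top z pct [0.075  0.0762 0.0829] plane [0.0013 0.0036 0.0762]
base top z pct [0.075  0.076  0.0774] plane [-0.0006  0.0009  0.0761]
base top z pct [0.0747 0.0761 0.0782] plane [0.0008 0.0006 0.0761]
```

View pics/w11.png

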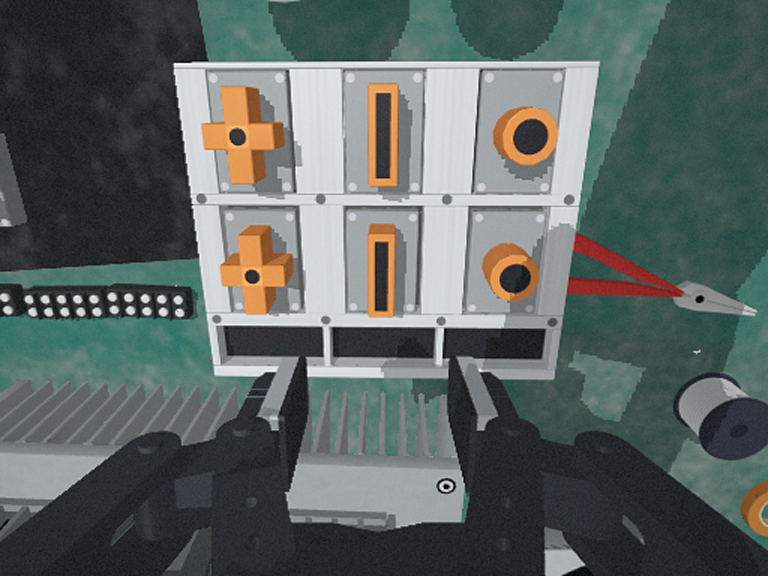

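Run:
```python
import numpy as np
for f in("w1","w11"):
    X=np.load(f+".npz")["X"];z=X[...,2]
    for nm,bx,by in(("p0",.5567,-.1433),("p1",.5549,-.0753),("p2",.5531,-.0073)):
        r0=(z>.0740)&(z<.0785)
        r=X[r0&(abs(X[...,0]-bx)<.007)][:,1]-by
        a=r[(r<-.02)&(r>-.045)];b=r[(r>.02)&(r<.045)]
        r=X[r0&(abs(X[...,1]-by)<.025)][:,0]-bx
        c=r[(r<-.0)&(r>-.02)];d=r[(r>.0)&(r<.02)]
        g=lambda v,k:np.round(np.percentile(v,k)*1e3,1) if v.size else None
        print(f,nm,"y",g(a,98),g(b,2),"x",g(c,98),g(d,2))
X=np.load("top0.npz")["X"];z=X[...,2]
for lo,hi in((.02,.06),(.06,.15),(.15,.3)):
    for y0,y1 in((-.4,-.3),(-.3,-.2),(-.2,-.05),(-.05,.05)):
        m=(X[...,0]>.575)&(X[...,0]<.9)&(z>lo)&(z<hi)&(X[...,1]>y0)&(X[...,1]<y1)
        print(lo,y0,m.sum(),np.percentile(X[m][:,0],1).round(3) if m.sum()>5 else None)
```

```text
w1 p0 y -31.8 32.9 x -13.9 12.8
w1 p1 y -31.9 31.9 x -13.8 12.8
w1 p2 y -32.2 31.7 x -13.9 12.8
w11 p0 y -31.8 32.4 x -13.7 13.0
w11 p1 y -31.9 32.2 x -13.5 12.7
w11 p2 y -32.3 31.7 x -13.7 12.5
0.02 -0.4 44 0.63
0.02 -0.3 46 0.631
0.02 -0.2 44 0.631
0.02 -0.05 4 None
0.06 -0.4 350 0.631
0.06 -0.3 494 0.63
0.06 -0.2 886 0.576
0.06 -0.05 2 None
0.15 -0.4 1903 0.655
0.15 -0.3 3441 0.653
0.15 -0.2 4677 0.653
0.15 -0.05 4 None
```

Emit:
{"name": "play_rows", "arguments": {"steps": [[0.2,-0.7,0,-10],[0.2,-0.7,0,-10],[0.2,-0.8,0,-10],[0.2,-0.8,0,-10],[0.2,-0.8,0,-10]]}}

```text
time_s: 32.95
ee_pos: [0.5291, -0.1743, 0.2102]
ee_rot: [-3.117, 0.069, 2.271]
force: [-0.5, 0.7, 0.0]
opening: 0.526
```

Emit:
{"name": "play_rows", "arguments": {"steps": [[0.3,-0.8,0,-10],[0.3,-0.8,0,-10],[0.3,-0.8,0,-10],[0.3,-0.6,0,-10],[0,0,0,0]]}}

```text
time_s: 33.58
ee_pos: [0.5602, -0.2528, 0.2134]
ee_rot: [-3.119, 0.07, 1.547]
force: [-0.1, 0.8, -0.1]
opening: 0.526
```

Run:
```python
from w import *
s,im,X,z,org=look("w12");print(s["ee_rot"])
boxes("blk",im,X,(z>.011)&(z<.03),(.535,.6,-.45,-.17),100)
```

```text
ee [ 0.5602 -0.2528  0.2134] yaw 88.66 F [-0.1  0.8 -0.1] op 44.9 t 33.58
[-3.11853832  0.07012464  1.54746127]
blk px [254. 147.] n 1115 mean [ 0.5583 -0.2474  0.015 ] rect c [ 557.9 -248.4] wh [58.  21.5] a 89.3
blk px [258. 200.] n 932 mean [ 0.561  -0.3079  0.0151] rect c [ 561.  -309.7] wh [22.  58.3] a 2.3
blk px [259. 251.] n 772 mean [ 0.5617 -0.3735  0.0151] rect c [ 561.6 -375.5] wh [22.  57.7] a 1.5
```

View pics/w12.png

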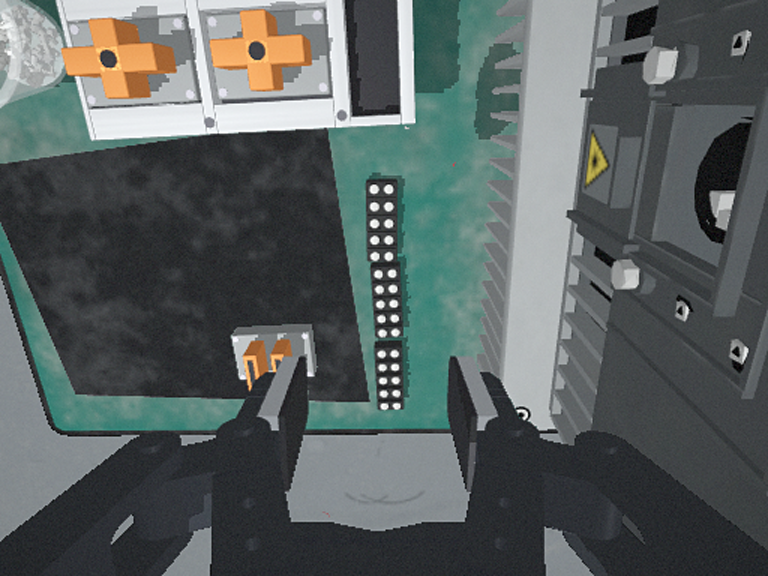

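Emit:
{"name": "play_rows", "arguments": {"steps": [[-0.09,0.18,-0.7,0.6],[0,0,-1,0],[0,0,-1,0],[0,0,-1,0],[0,0,-1,0]]}}

```text
time_s: 34.25
ee_pos: [0.5556, -0.2432, 0.091]
ee_rot: [-3.121, 0.07, 1.58]
force: [0.1, 0.0, -0.3]
opening: 0.525
```

Emit:
{"name": "play_rows", "arguments": {"steps": [[0,0,-1,0],[0,0,-0.6,0],[0,0,0,0]]}}

```text
time_s: 34.62
ee_pos: [0.5529, -0.2402, 0.0459]
ee_rot: [-3.117, 0.068, 1.588]
force: [1.0, -0.6, 1.3]
opening: 0.526
```

Emit:
{"name": "play_rows", "arguments": {"steps": [[0.2,-0.33,-0.3,-1.5],[0,0,-0.4,0],[0,0,-0.4,0],[0,0,0,0]]}}

```text
time_s: 35.12
ee_pos: [0.5591, -0.2493, 0.0184]
ee_rot: [-3.119, 0.069, 1.561]
force: [-0.2, 0.1, 0.4]
opening: 0.529
```

Emit:
{"name": "play_rows", "arguments": {"steps": [[-0.04,0.03,-0.3,0],[0,0,0,0]]}}

```text
time_s: 35.38
ee_pos: [0.5581, -0.2485, 0.0106]
ee_rot: [-3.119, 0.069, 1.561]
force: [-0.5, -0.4, -0.1]
opening: 0.53
```

Emit:
{"name": "play_rows", "arguments": {"steps": [[0,0,0,0],[0,0,0,0],[0,0,0,0],[0,0,0,0]], "gripper": 10, "grip_force": 40}}

```text
time_s: 35.88
ee_pos: [0.5585, -0.2486, 0.0114]
ee_rot: [-3.12, 0.07, 1.561]
force: [0.2, -0.2, 0.6]
opening: 0.234
```

Emit:
{"name": "play_rows", "arguments": {"steps": [[0,0,0.3,0],[0,0,0.8,0],[0,0,1,2],[0,0,1,0],[0,0,1,0]]}}

```text
time_s: 36.5
ee_pos: [0.558, -0.2484, 0.1205]
ee_rot: [-3.12, 0.07, 1.597]
force: [-0.3, -0.9, 0.7]
opening: 0.23
```

Emit:
{"name": "play_rows", "arguments": {"steps": [[0,0,1,0],[0,0,1,0],[0,0,0,0]]}}

```text
time_s: 36.88
ee_pos: [0.5587, -0.2487, 0.1795]
ee_rot: [-3.127, 0.073, 1.597]
force: [0.3, -1.0, -1.0]
opening: 0.235
```

```bash
cat >> w.py <<'E'
def heldblk(f):
    s,im,X,z,org=look(f); e=s["ee_pos"]; print(s["ee_rot"].round(3))
    m=(z>e[2]-.006)&(z<e[2]+.015)
    boxes("blk",im,X,m,(e[0]-.02,e[0]+.02,e[1]-.05,e[1]+.05),60)
    q=X[m&(abs(X[...,0]-e[0])<.009)&(abs(X[...,1]-e[1])<.04)]
    print("y range",np.percentile(q[:,1],[1,99]).round(4),"z",np.percentile(q[:,2],[10,50,90]).round(4),"slope",np.linalg.lstsq(np.c_[q[:,:2]-e[:2],np.ones(len(q))],q[:,2],rcond=None)[0].round(3))
E
python3 -c "
from w import *
heldblk('w13')"
```

```text
ee [ 0.5587 -0.2487  0.1795] yaw 91.48 F [ 0.3 -1.  -1. ] op 20.1 t 36.88
[-3.127  0.073  1.597]
blk px [252. 247.] n 5506 mean [ 0.5584 -0.2435  0.184 ] rect c [ 558.7 -248.6] wh [59.1 39.9] a 89.7
y range [-0.2761 -0.2195] z [0.1817 0.1836 0.1865] slope [-0.005 -0.044  0.184]
```

View pics/w13.png

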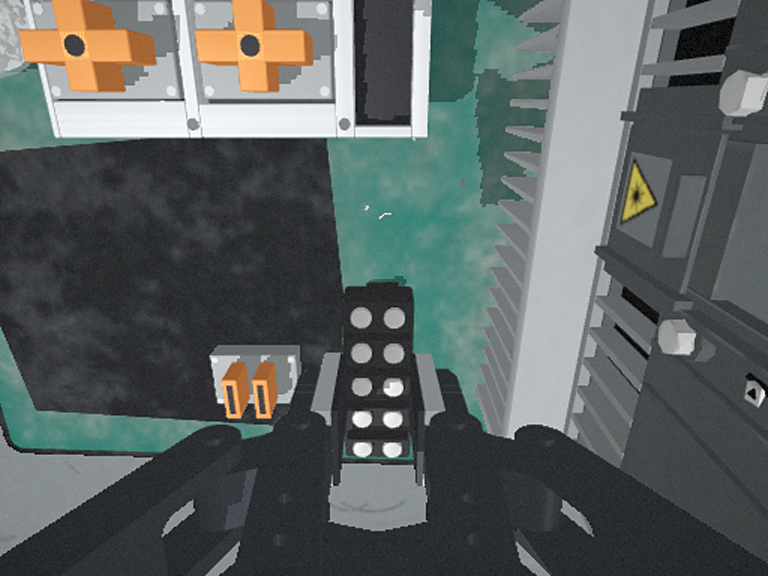

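Emit:
{"name": "play_rows", "arguments": {"steps": [[0,1,0,0],[0,1,0,0],[0,1,0,0],[0,1,0,0],[0,1,0,0]]}}

```text
time_s: 37.55
ee_pos: [0.5559, -0.1207, 0.1736]
ee_rot: [-3.119, 0.07, 1.595]
force: [0.4, -0.3, -0.7]
opening: 0.236
```

Emit:
{"name": "play_rows", "arguments": {"steps": [[-0.1,1,0,0],[-0.1,1,0,0],[0,1,0,0],[0,0.8,0,0],[0,0,0,0]]}}

```text
time_s: 38.17
ee_pos: [0.5486, -0.021, 0.1695]
ee_rot: [-3.114, 0.069, 1.597]
force: [0.2, -0.3, -0.8]
opening: 0.234
```

Emit:
{"name": "play_rows", "arguments": {"steps": [[0.16,0.52,0,0],[0,0,-0.6,0],[0,0,-1,0],[0,0,-1,0],[0,0,0,0]]}}

```text
time_s: 38.8
ee_pos: [0.5522, -0.0088, 0.0992]
ee_rot: [-3.111, 0.07, 1.595]
force: [0.4, 0.5, -0.8]
opening: 0.229
```

Run:
```python
from w import *
heldblk("w14")
X=np.load("w14.npz")["X"];z=X[...,2]
r0=(z>.0740)&(z<.0785);bx,by=.5526,-.0075
r=X[r0&(abs(X[...,0]-bx)<.007)][:,1]-by;b=r[(r>.02)&(r<.045)]
print("pocket +y edge",b.min() if b.size else None)
r=X[r0&(X[...,1]-by>.018)&(X[...,1]-by<.030)][:,0]-bx
c=r[(r<0)&(r>-.02)];d=r[(r>.0)&(r<.02)];print(c.max() if c.size else None,d.min() if d.size else None)
```

```text
ee [ 0.5522 -0.0088  0.0992] yaw 91.41 F [ 0.4  0.5 -0.8] op 19.6 t 38.8
[-3.111  0.07   1.595]
blk px [252. 247.] n 5504 mean [ 0.552  -0.0036  0.1038] rect c [552.4  -8.9] wh [40. 59.] a 1.3
y range [-0.0363  0.0203] z [0.1015 0.1033 0.1062] slope [-0.02  -0.043  0.104]
pocket +y edge 0.03212305770335383
-0.013662304182245677 0.013246975330238997
```

Emit:
{"name": "play_rows", "arguments": {"steps": [[0,0.04,0,0],[0,0,-0.4,0],[0,0,-0.15,0],[0,0,0,0]]}}

```text
time_s: 39.35
ee_pos: [0.5538, -0.0081, 0.0882]
ee_rot: [-3.116, 0.07, 1.595]
force: [-0.2, 1.0, 0.2]
opening: 0.231
```

Emit:
{"name": "play_rows", "arguments": {"steps": [[-0.05,0,0,0],[0,0,-0.15,0],[0,0,-0.1,0],[0,0,0,0]]}}

```text
time_s: 39.85
ee_pos: [0.5526, -0.0081, 0.0819]
ee_rot: [-3.117, 0.07, 1.595]
force: [-0.2, 0.5, -0.4]
opening: 0.232
```

Emit:
{"name": "play_rows", "arguments": {"steps": [[0,0,-0.16,0],[0,0,-0.02,0]]}}

```text
time_s: 40.1
ee_pos: [0.5527, -0.0081, 0.0771]
ee_rot: [-3.117, 0.07, 1.595]
force: [-0.4, 0.3, -0.3]
opening: 0.23
```

Emit:
{"name": "play_rows", "arguments": {"steps": [[0,0,0,0],[0,0,0,0],[0,0,0,0]], "gripper": 27}}

```text
time_s: 40.48
ee_pos: [0.5527, -0.0081, 0.0773]
ee_rot: [-3.117, 0.07, 1.595]
force: [-0.0, 0.4, 0.1]
opening: 0.317
```

Emit:
{"name": "play_rows", "arguments": {"steps": [[0,0,0.3,0],[0,0,0.7,0],[0,0,1,0],[0,0,1,0],[0,0,1,0]]}}

```text
time_s: 41.1
ee_pos: [0.5522, -0.008, 0.1835]
ee_rot: [-3.117, 0.07, 1.595]
force: [0.2, -0.4, -0.4]
opening: 0.321
```

Run:
```python
from w import *
s,im,X,z,org=look("w15");print(s["ee_rot"].round(3))
bx,by=.5525,-.0075
m=(abs(X[...,0]-bx)<.011)&(abs(X[...,1]-by)<.029)
q=X[m];print("z",np.percentile(q[:,2],[2,25,50,75,98]).round(4),"slope",np.linalg.lstsq(np.c_[q[:,:2]-[bx,by],np.ones(len(q))],q[:,2],rcond=None)[0].round(3))
```

```text
ee [ 0.5522 -0.008   0.1835] yaw 91.37 F [ 0.2 -0.4 -0.4] op 27.4 t 41.1
[-3.117  0.07   1.595]
z [0.0727 0.0794 0.2588 0.2641 0.271 ] slope [0.073 3.736 0.15 ]
```

View pics/w15.png

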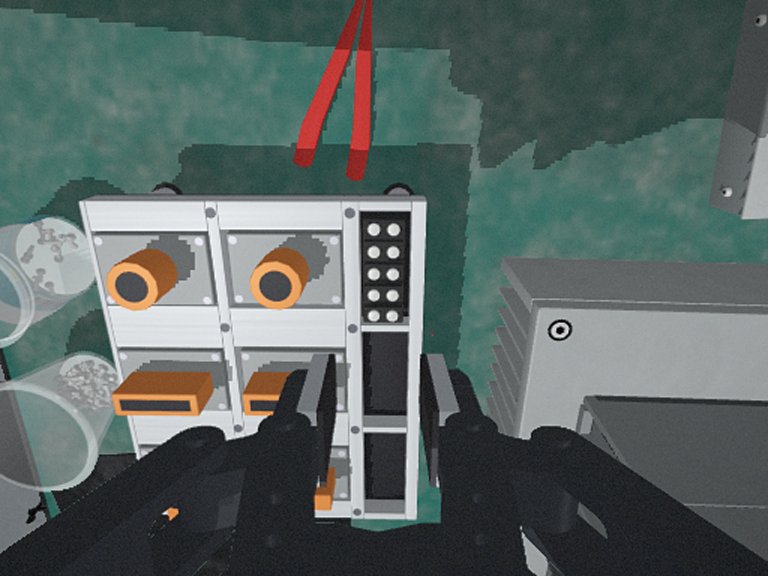

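Emit:
{"name": "play_rows", "arguments": {"steps": [[0,-1,0,0],[0,-1,0,0],[0,-1,0,0],[0,-1,0,0],[0,-1,0,0]], "gripper": 45}}

```text
time_s: 41.78
ee_pos: [0.5541, -0.1354, 0.196]
ee_rot: [-3.13, 0.071, 1.597]
force: [-0.8, 0.3, -0.5]
opening: 0.524
```

Emit:
{"name": "play_rows", "arguments": {"steps": [[0.1,-1,0,0],[0.1,-1,0,0],[0.1,-1,0,0],[0,-1,0,0],[0,-1,0,0]]}}

```text
time_s: 42.4
ee_pos: [0.5619, -0.2648, 0.2031]
ee_rot: [-3.135, 0.074, 1.596]
force: [-0.0, 0.3, 0.2]
opening: 0.527
```

Emit:
{"name": "play_rows", "arguments": {"steps": [[0,-0.9,0,0],[0,-0.5,-0.7,0],[0,0,-1,0],[0,0,-1,0],[0,0,0,0]]}}

```text
time_s: 43.02
ee_pos: [0.5612, -0.3026, 0.1326]
ee_rot: [-3.135, 0.073, 1.595]
force: [-0.1, 0.1, 0.4]
opening: 0.528
```

Emit:
{"name": "play_rows", "arguments": {"steps": [[0,-0.2,-0.8,0.6],[0,0,-1,0],[0,0,-1,0],[0,0,-0.8,0],[0,0,0,0]]}}

```text
time_s: 43.65
ee_pos: [0.5616, -0.3084, 0.0391]
ee_rot: [-3.137, 0.074, 1.608]
force: [-0.1, 0.8, -0.2]
opening: 0.528
```

Emit:
{"name": "play_rows", "arguments": {"steps": [[-0.03,-0.05,-0.4,0],[0,0,-0.4,0],[0,0,-0.25,0],[0,0,0,0]]}}

```text
time_s: 44.15
ee_pos: [0.5617, -0.3104, 0.0131]
ee_rot: [-3.139, 0.076, 1.608]
force: [-0.7, 0.1, -1.0]
opening: 0.525
```

Emit:
{"name": "play_rows", "arguments": {"steps": [[-0.03,0.02,-0.12,0],[0,0,0,0]]}}

```text
time_s: 44.4
ee_pos: [0.5612, -0.3099, 0.0104]
ee_rot: [-3.14, 0.076, 1.608]
force: [-0.2, 0.1, 0.3]
opening: 0.526
```

Emit:
{"name": "play_rows", "arguments": {"steps": [[0,0,0,0],[0,0,0,0],[0,0,0,0],[0,0,0,0]], "gripper": 10}}

```text
time_s: 44.9
ee_pos: [0.5614, -0.31, 0.011]
ee_rot: [-3.141, 0.077, 1.608]
force: [-0.1, 0.7, 0.1]
opening: 0.232
```

Emit:
{"name": "play_rows", "arguments": {"steps": [[0,0,0.3,0],[0,0,0.8,0],[0,0,1,0],[0,0,1,0],[0,0,1,0]]}}

```text
time_s: 45.52
ee_pos: [0.5609, -0.3097, 0.12]
ee_rot: [-3.141, 0.076, 1.608]
force: [0.2, -0.2, -0.3]
opening: 0.236
```

Emit:
{"name": "play_rows", "arguments": {"steps": [[0,0,1,-0.5],[0,0.4,1,0],[0,1,0,0],[0,1,0,0],[0,1,0,0]]}}

```text
time_s: 46.15
ee_pos: [0.5608, -0.2219, 0.1791]
ee_rot: [3.136, 0.08, 1.597]
force: [-0.9, -0.4, 0.1]
opening: 0.233
```

Emit:
{"name": "play_rows", "arguments": {"steps": [[0,1,0,0],[0,1,0,0],[0,1,0,0],[0,1,0,0],[0,1,0,0]]}}

```text
time_s: 46.78
ee_pos: [0.558, -0.0875, 0.1775]
ee_rot: [3.138, 0.078, 1.599]
force: [0.0, -1.7, -0.0]
opening: 0.237
```

Emit:
{"name": "play_rows", "arguments": {"steps": [[-0.14,0.4,0,0],[0,0,-0.6,0],[0,0,-1,0],[0,0,-1,0],[0,0,-0.4,0]]}}

```text
time_s: 47.4
ee_pos: [0.5525, -0.0765, 0.0975]
ee_rot: [3.139, 0.079, 1.601]
force: [-0.4, 0.3, -0.0]
opening: 0.234
```

```bash
cat >> w.py <<'E'
def pocket(f,bx,by):
    heldblk(f)
    X=np.load(f+".npz")["X"];z=X[...,2];r0=(z>.0740)&(z<.0785)
    r=X[r0&(abs(X[...,0]-bx)<.007)][:,1]-by;b=r[(r>.02)&(r<.045)]
    print("pocket centre y by +y edge",(by+b.min()-.032).round(4) if b.size else None)
    r=X[r0&(X[...,1]-by>.018)&(X[...,1]-by<.030)][:,0]-bx
    c=r[(r<0)&(r>-.02)];d=r[(r>.0)&(r<.02)]
    if c.size and d.size: print("pocket centre x",(bx+(c.max()+d.min())/2).round(4))
E
python3 -c "
from w import *
pocket('w16',.5544,-.0753)"
```

```text
ee [ 0.5525 -0.0765  0.0975] yaw 91.7 F [-0.4  0.3 -0. ] op 20.0 t 47.4
[3.139 0.079 1.601]
blk px [252. 247.] n 5481 mean [ 0.5521 -0.071   0.1021] rect c [552.6 -75.9] wh [40.  57.9] a 1.3
y range [-0.1033 -0.0472] z [0.0999 0.1018 0.1046] slope [-0.007 -0.047  0.102]
pocket centre y by +y edge -0.0756
pocket centre x 0.5542
```

Emit:
{"name": "play_rows", "arguments": {"steps": [[0.07,0.02,0,0],[0,0,-0.3,0],[0,0,-0.1,0],[0,0,0,0]]}}

```text
time_s: 47.95
ee_pos: [0.5549, -0.0766, 0.0878]
ee_rot: [3.138, 0.079, 1.6]
force: [-0.5, -0.4, 0.4]
opening: 0.23
```

Emit:
{"name": "play_rows", "arguments": {"steps": [[-0.03,0.02,-0.15,0],[0,0,-0.12,0],[0,0,0,0]]}}

```text
time_s: 48.32
ee_pos: [0.5542, -0.076, 0.081]
ee_rot: [3.137, 0.079, 1.6]
force: [0.7, -0.3, -0.4]
opening: 0.234
```

Emit:
{"name": "play_rows", "arguments": {"steps": [[0,0,-0.16,0],[0,0,-0.02,0]]}}

```text
time_s: 48.58
ee_pos: [0.5545, -0.076, 0.0768]
ee_rot: [3.136, 0.079, 1.6]
force: [-1.5, -0.0, 3.2]
opening: 0.232
```

Emit:
{"name": "play_rows", "arguments": {"steps": [[0,0,0.02,0],[0,0,0,0],[0,0,0,0]], "gripper": 27}}

```text
time_s: 48.95
ee_pos: [0.5544, -0.076, 0.0771]
ee_rot: [3.137, 0.079, 1.6]
force: [0.2, -0.2, 0.1]
opening: 0.316
```

Emit:
{"name": "play_rows", "arguments": {"steps": [[0,0,0.3,0],[0,0,0.7,0],[0,0,1,0],[0,0,1,0],[0,0,1,0]]}}

```text
time_s: 49.58
ee_pos: [0.5538, -0.0759, 0.1831]
ee_rot: [3.137, 0.079, 1.6]
force: [-0.1, -1.1, -0.5]
opening: 0.314
```

Emit:
{"name": "play_rows", "arguments": {"steps": [[0,-1,0,0],[0,-1,0,0],[0,-1,0,0],[0,-1,0,0],[0,-1,0,0]], "gripper": 45}}

```text
time_s: 50.2
ee_pos: [0.5552, -0.2034, 0.1942]
ee_rot: [3.127, 0.082, 1.602]
force: [-0.0, 0.1, 0.6]
opening: 0.527
```

Emit:
{"name": "play_rows", "arguments": {"steps": [[0,-1,0,0],[0,-1,0,0],[0,-1,0,0],[0,-1,0,0],[0,-1,0,0]]}}

```text
time_s: 50.82
ee_pos: [0.5554, -0.3335, 0.2013]
ee_rot: [3.121, 0.085, 1.602]
force: [0.2, -0.3, -0.3]
opening: 0.529
```

Emit:
{"name": "play_rows", "arguments": {"steps": [[0,-0.9,0,0],[0,-0.5,-0.7,0],[0,0,-1,0],[0,0,-1,0],[0,0,0,0]]}}

```text
time_s: 51.45
ee_pos: [0.5544, -0.3727, 0.1279]
ee_rot: [3.124, 0.082, 1.6]
force: [0.2, 0.7, -0.2]
opening: 0.524
```

Run:
```python
from w import *
s,im,X,z,org=look("w17");print(s["ee_rot"].round(3))
boxes("blk",im,X,(z>.011)&(z<.025),(.535,.6,-.45,-.17),100)
```

```text
ee [ 0.5544 -0.3727  0.1279] yaw 91.67 F [ 0.2  0.7 -0.2] op 44.7 t 51.45
[3.124 0.082 1.6  ]
blk px [258. 178.] n 1802 mean [ 0.5614 -0.3742  0.015 ] rect c [ 561.7 -375.9] wh [21.6 58.6] a 1.4
```

Emit:
{"name": "play_rows", "arguments": {"steps": [[0.28,-0.1,-0.8,0],[0,0,-1,0],[0,0,-1,0],[0,0,-0.7,0],[0,0,0,0]]}}

```text
time_s: 52.12
ee_pos: [0.5642, -0.3761, 0.0395]
ee_rot: [3.119, 0.086, 1.601]
force: [0.2, -0.2, 0.2]
opening: 0.529
```

Emit:
{"name": "play_rows", "arguments": {"steps": [[0,0,-0.4,0],[0,0,-0.35,0],[0,0,0,0]]}}

```text
time_s: 52.5
ee_pos: [0.5651, -0.3767, 0.0214]
ee_rot: [3.117, 0.087, 1.6]
force: [-0.4, -0.1, -0.4]
opening: 0.524
```

Emit:
{"name": "play_rows", "arguments": {"steps": [[-0.14,0.04,-0.25,0],[0,0,-0.18,0],[0,0,0,0]]}}

```text
time_s: 52.88
ee_pos: [0.5615, -0.3758, 0.0107]
ee_rot: [3.116, 0.088, 1.6]
force: [0.7, -0.0, -0.4]
opening: 0.529
```

Emit:
{"name": "play_rows", "arguments": {"steps": [[0,0,0,0],[0,0,0,0],[0,0,0,0],[0,0,0,0]], "gripper": 10}}

```text
time_s: 53.38
ee_pos: [0.5618, -0.376, 0.0113]
ee_rot: [3.116, 0.088, 1.6]
force: [-0.7, -0.2, -0.7]
opening: 0.236
```

Emit:
{"name": "play_rows", "arguments": {"steps": [[0,0,0.3,0],[0,0,0.8,0],[0,0,1,0],[0,0,1,0],[0,0,1,0]]}}

```text
time_s: 54.0
ee_pos: [0.5614, -0.3756, 0.1203]
ee_rot: [3.116, 0.088, 1.6]
force: [-0.2, -0.8, -0.5]
opening: 0.236
```

Emit:
{"name": "play_rows", "arguments": {"steps": [[0,0,1,0],[0,0.4,1,0],[0,1,0,0],[0,1,0,0],[0,1,0,0]]}}

```text
time_s: 54.62
ee_pos: [0.5613, -0.2873, 0.1787]
ee_rot: [3.11, 0.092, 1.598]
force: [0.1, -0.8, -0.3]
opening: 0.233
```

Emit:
{"name": "play_rows", "arguments": {"steps": [[0,1,0,0],[0,1,0,0],[0,1,0,0],[0,1,0,0],[0,0.9,0,0]]}}

```text
time_s: 55.25
ee_pos: [0.5583, -0.1533, 0.1742]
ee_rot: [3.116, 0.089, 1.602]
force: [1.0, 0.0, -0.5]
opening: 0.233
```

Emit:
{"name": "play_rows", "arguments": {"steps": [[-0.03,0.35,0,0],[0,0,-0.6,0],[0,0,-1,0],[0,0,-1,0],[0,0,-0.3,0]]}}

```text
time_s: 55.88
ee_pos: [0.5555, -0.1425, 0.0954]
ee_rot: [3.118, 0.089, 1.605]
force: [-0.2, -0.5, -0.3]
opening: 0.232
```

```bash
python3 -c "
from w import *
pocket('w18',.5562,-.1430)"
```

```text
ee [ 0.5555 -0.1425  0.0954] yaw 91.95 F [-0.2 -0.5 -0.3] op 19.9 t 55.88
[3.118 0.089 1.605]
blk px [252. 247.] n 5452 mean [ 0.555  -0.1373  0.0999] rect c [ 555.7 -142.6] wh [39.9 58.7] a 1.1
y range [-0.1698 -0.1136] z [0.0976 0.0995 0.1024] slope [ 0.    -0.046  0.1  ]
pocket centre y by +y edge -0.1432
pocket centre x 0.5558
```

Emit:
{"name": "play_rows", "arguments": {"steps": [[0.02,-0.05,0,-0.4],[0,0,-0.25,0],[0,0,-0.1,0],[0,0,0,0]]}}

```text
time_s: 56.42
ee_pos: [0.5568, -0.1446, 0.0878]
ee_rot: [3.116, 0.089, 1.597]
force: [-0.6, -0.2, -0.8]
opening: 0.232
```

Emit:
{"name": "play_rows", "arguments": {"steps": [[-0.04,0.03,-0.15,0],[0,0,-0.12,0],[0,0,0,0]]}}

```text
time_s: 56.8
ee_pos: [0.5559, -0.1438, 0.0809]
ee_rot: [3.116, 0.089, 1.597]
force: [0.4, 0.4, 0.4]
opening: 0.233
```

Emit:
{"name": "play_rows", "arguments": {"steps": [[0,0,-0.16,0],[0,0,-0.02,0]]}}

```text
time_s: 57.05
ee_pos: [0.5562, -0.1439, 0.077]
ee_rot: [3.115, 0.09, 1.597]
force: [-2.2, 0.9, 6.3]
opening: 0.231
```

Emit:
{"name": "play_rows", "arguments": {"steps": [[0,0,0.02,0],[0,0,0,0],[0,0,0,0]], "gripper": 27}}

```text
time_s: 57.42
ee_pos: [0.5562, -0.1439, 0.0772]
ee_rot: [3.115, 0.09, 1.597]
force: [-0.6, -0.8, 0.6]
opening: 0.318
```

Emit:
{"name": "play_rows", "arguments": {"steps": [[0,0,0.3,0],[0,0,0.7,0],[0,0,1,0],[0,0,1,0],[0,0,1,0]]}}

```text
time_s: 58.05
ee_pos: [0.5556, -0.1437, 0.183]
ee_rot: [3.115, 0.09, 1.597]
force: [-1.0, 1.3, -0.1]
opening: 0.319
```

Emit:
{"name": "play_rows", "arguments": {"steps": [[-0.5,-1,1,0],[-0.8,-1,1,0],[-1,-1,0.5,0],[-1,-1,0,0],[0,0,0,0]]}}

```text
time_s: 58.68
ee_pos: [0.471, -0.2461, 0.2578]
ee_rot: [3.106, 0.094, 1.597]
force: [-0.0, -0.3, -0.0]
opening: 0.317
```

Run:
```python
from w import *
s,im,X,z,org=look("w19");np.savez("w19.npz",img=im,X=X)
for n,(bx,by) in {"p0":(.556,-.143),"p1":(.5543,-.0755),"p2":(.5525,-.0075)}.items():
    m=(abs(X[...,0]-bx)<.010)&(abs(X[...,1]-by)<.028)&(z<.12)
    q=X[m]
    if len(q)>50: print(n,len(q),"z",np.percentile(q[:,2],[2,50,98]).round(4),"slope",np.linalg.lstsq(np.c_[q[:,:2]-[bx,by],np.ones(len(q))],q[:,2],rcond=None)[0].round(3))
for bx,by in((.5025,-.1445),(.5005,-.077),(.4985,-.009)):
    m=(abs(X[...,0]-bx)<.0285)&(abs(X[...,1]-by)<.0185)&(z<.086)
    if m.sum()>50: print("base top z",m.sum(),np.median(z[m]).round(4))
img,_=cloud("top");save(img,"t2.png");img,_=cloud("side");save(img[120:300,170:430],"s2.png",3)
```

```text
ee [ 0.471  -0.2461  0.2578] yaw 91.52 F [-0.  -0.3 -0. ] op 27.1 t 58.67
p0 1517 z [0.0766 0.0787 0.0834] slope [-0.001 -0.003  0.079]
base top z 1565 0.076
```

View pics/w19.png

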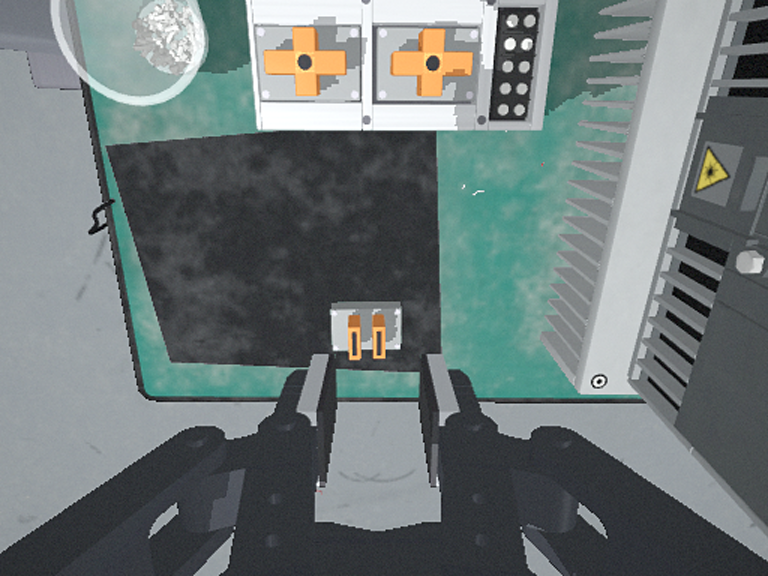

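View pics/s2.png

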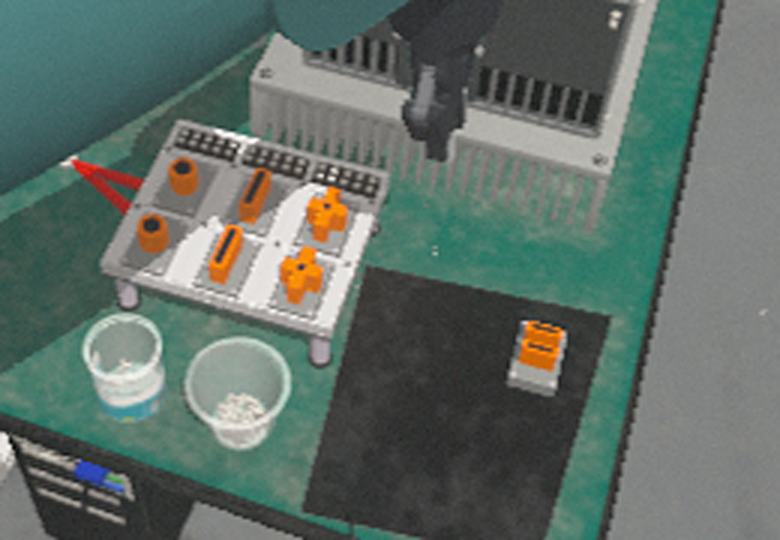

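Run:
```python
from w import *
img,X=cloud("side");z=X[...,2]
dy=-.003
for n,(bx,by) in {"p0":(.556,-.143),"p1":(.5543,-.0755),"p2":(.5525,-.0075)}.items():
    m=(abs(X[...,0]-bx)<.009)&(abs(X[...,1]-by-dy)<.026)&(z<.12)&(z>.05);q=X[m]
    print(n,len(q),"z",np.percentile(q[:,2],[2,50,98]).round(4),"slope",np.linalg.lstsq(np.c_[q[:,:2]-[bx,by],np.ones(len(q))],q[:,2],rcond=None)[0].round(3))
for bx,by in((.5025,-.1445),(.5005,-.077),(.4985,-.009)):
    m=(abs(X[...,0]-bx)<.026)&(abs(X[...,1]-by-dy)<.017)&(z<.084)&(z>.06)
    print("base",m.sum(),np.median(z[m]).round(4))
s=state();print(s["force"],s["time_s"]);print(finish_job())
```

```text
p0 109 z [0.0717 0.0783 0.084 ] slope [0.143 0.01  0.078]
p1 97 z [0.0737 0.0783 0.0838] slope [ 0.035 -0.014  0.078]
p2 99 z [0.0719 0.0785 0.0823] slope [0.185 0.006 0.078]
base 89 0.076
base 113 0.0754
base 121 0.0753
[ 0.59043615 -1.10303358  0.09497385] 58.875
the job is handed in; nothing more can be done
None
```

I carried out the task and handed it in at 58.9 s; `finish_job` gave no verdict.

- **Wrong module:** The twin-blade module came out of the middle bay first. It stands upright on the mat at about (0.472, -0.350), clear of the carrier.
- **Modules:** All three samples were present, so round, cross and bar were pressed home beside their samples. The cross had been knocked a few centimetres during the run, so I measured it again before picking it up. Close wrist views put all three base tops at 76.0–76.2 mm, level with the rim at 76 mm. The last side-camera check read 75.3–76.0 mm.
- **Blocks:** All three were there, and each now lies in its own pocket. Their median heights in the side view are 78.3–78.5 mm, equal to within 0.2 mm.
- **Bystanders:** I did not approach the pliers or the spool. The pliers look unmoved in the last side picture. The spool was not in the final pictures, so I did not check it at the end.

**Weak checks:**
- Flatness was confirmed closely for only one block (`pocket0`, slope about 0). For the others I relied on the coarser side camera. Its slopes are noisy because of the recessed screws: the x-slope reads 0.14 for the flat `pocket0` block and 0.19 for `pocket2`.
- The tool drifted to about 5° of tilt by the end, with no visible effect on the placements.
- The highest wrist force I read was about 39 N, while pressing the cross home.

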